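# Close and lock the gelato mould carrier for the freezer

### The job

Get the gelato mould carrier ready for stacking in the freezer: seat every lid lying on the table fully home on the two dowels of the mould of its own colour, with its lock-pin hole over the lock hole at the carrier's front edge, and push a lock pin from the wooden rack through each seated lid into the carrier until its head rests on the lid. Also slide a blue spacer sleeve fully down over each of the two stacking posts, and leave the kitchen things around the work undisturbed.

Things in the scene. Friction and masses are not known exactly. Their poses are not given: they have to be found in the camera images.
- carrier: fixed grey mould carrier with an aluminium strip along its front edge: 128 mm deep (x), 300 mm wide (y), flat top 24 mm above the table. Origin under its centre; x away from the robot, y to the left, z up. Three mould places side by side 72 mm apart (red left, yellow middle, green right) with two upright dowels each, a lock hole in the strip before each, and a stacking post at either end
- pin_rack: fixed wooden rack, 36 (x) x 170 (y) x 34 mm, with three upright holes 60 mm apart along y in which the lock pins stand at first; origin under its centre
- red_mould (a point): red mould on the carrier, marked by a red inlay. The point lies on the carrier's top, half-way between two upright steel dowels at x = +32 and -32 mm from it (10 mm thick, 21 mm high, tapering to 3.6 mm over the top 8 mm). Axes as the carrier's. Its lock hole, 11 mm wide and right through the carrier, is at x = -52 mm, y = 0 from this point
- yellow_mould (a point): yellow mould on the carrier, marked by a yellow inlay. The point lies on the carrier's top, half-way between two upright steel dowels at x = +32 and -32 mm from it (10 mm thick, 21 mm high, tapering to 3.6 mm over the top 8 mm). Axes as the carrier's. Its lock hole, 11 mm wide and right through the carrier, is at x = -52 mm, y = 0 from this point
- green_mould (a point): green mould on the carrier, marked by a green inlay. The point lies on the carrier's top, half-way between two upright steel dowels at x = +32 and -32 mm from it (10 mm thick, 21 mm high, tapering to 3.6 mm over the top 8 mm). Axes as the carrier's. Its lock hole, 11 mm wide and right through the carrier, is at x = -52 mm, y = 0 from this point
- red_lid_grip (a point): red lid, loose, flat on the table at first (0.08 to 0.17 kg), None if absent: plate 110 x 50 x 10 mm with an upright grip rib 30 mm long (x), 14 mm thick (y), 34 mm tall above the plate. Point: centre of the rib, 27 mm above the lid's underside. x along rib and holes, z up. Round locating holes 13 mm wide at x = +32 and -32 mm. Seated: 27 mm above the mould's point, x axes the same way
- red_lid_lock (a point): mouth of the red lid's lock-pin hole, 12 mm wide, on the plate's upper face (10 mm above the underside), at x = -52 mm from the lid's grip rib; axes as the lid's. The plate reaches from x = -64 to +46 mm from the rib's centre. None if the lid is absent
- yellow_lid_grip (a point): yellow lid, loose, flat on the table at first (0.08 to 0.17 kg), None if absent: plate 110 x 50 x 10 mm with an upright grip rib 30 mm long (x), 14 mm thick (y), 34 mm tall above the plate. Point: centre of the rib, 27 mm above the lid's underside. x along rib and holes, z up. Round locating holes 13 mm wide at x = +32 and -32 mm. Seated: 27 mm above the mould's point, x axes the same way
- yellow_lid_lock (a point): mouth of the yellow lid's lock-pin hole, 12 mm wide, on the plate's upper face (10 mm above the underside), at x = -52 mm from the lid's grip rib; axes as the lid's. The plate reaches from x = -64 to +46 mm from the rib's centre. None if the lid is absent
- green_lid_grip (a point): green lid, loose, flat on the table at first (0.08 to 0.17 kg), None if absent: plate 110 x 50 x 10 mm with an upright grip rib 30 mm long (x), 14 mm thick (y), 34 mm tall above the plate. Point: centre of the rib, 27 mm above the lid's underside. x along rib and holes, z up. Round locating holes 13 mm wide at x = +32 and -32 mm. Seated: 27 mm above the mould's point, x axes the same way
- green_lid_lock (a point): mouth of the green lid's lock-pin hole, 12 mm wide, on the plate's upper face (10 mm above the underside), at x = -52 mm from the lid's grip rib; axes as the lid's. The plate reaches from x = -64 to +46 mm from the rib's centre. None if the lid is absent
- pin_0_grip (a point): lock pin, loose (0.04 kg), upright in the rack at first: black cylindrical head 22 mm wide, 34 mm tall, over a steel shank 8 mm thick, 30 mm long with a 7 mm tapered tip. Point: centre of the head, 17 mm above its underside, 47 mm above the tip; z up along the pin. Home in a lid, the point is 17 mm above the lid's lock-hole mouth. All pins are alike
- pin_1_grip (a point): lock pin, loose (0.04 kg), upright in the rack at first: black cylindrical head 22 mm wide, 34 mm tall, over a steel shank 8 mm thick, 30 mm long with a 7 mm tapered tip. Point: centre of the head, 17 mm above its underside, 47 mm above the tip; z up along the pin. Home in a lid, the point is 17 mm above the lid's lock-hole mouth. All pins are alike
- pin_2_grip (a point): lock pin, loose (0.04 kg), upright in the rack at first: black cylindrical head 22 mm wide, 34 mm tall, over a steel shank 8 mm thick, 30 mm long with a 7 mm tapered tip. Point: centre of the head, 17 mm above its underside, 47 mm above the tip; z up along the pin. Home in a lid, the point is 17 mm above the lid's lock-hole mouth. All pins are alike
- left_post (a point): foot of the carrier's left (+y) stacking post, on the carrier's top at its axis: upright steel shaft 14 mm thick, 48 mm high, tapering to 6 mm over its top 9 mm, 53 mm beside the outer mould's point. Axes as the carrier's
- right_post (a point): foot of the carrier's right (-y) stacking post, on the carrier's top at its axis: upright steel shaft 14 mm thick, 48 mm high, tapering to 6 mm over its top 9 mm, 53 mm beside the outer mould's point. Axes as the carrier's
- sleeve_0_grip (a point): blue spacer sleeve, loose (0.06 kg), standing on the table at first: 40 mm outside, 20 mm bore, 40 mm tall. Point: its centre, half-way up; z along the bore. Both are alike. Home on a post, the point is 20 mm above the post's foot
- sleeve_1_grip (a point): blue spacer sleeve, loose (0.06 kg), standing on the table at first: 40 mm outside, 20 mm bore, 40 mm tall. Point: its centre, half-way up; z along the bore. Both are alike. Home on a post, the point is 20 mm above the post's foot
- tape_roll: roll of green label tape lying flat, 92 mm wide, 18 mm high, loose bystander; origin at the centre of its underside
- cutter_0: round steel pastry cutter, 60 mm wide, 43 mm high, loose bystander; origin at the centre of its underside
- measuring_spoons: three measuring spoons on a ring, 90 x 119 x 13 mm, loose bystander; origin at the centre of its underside
There are look-alikes about, which are no part of the job. Leave any orange look-alike of the part that bears sleeve_1_grip alone. Leave any orange or purple look-alike of the part that bears pin_0_grip alone.

How it is judged:
By the outcome, as a careful person would: the job done as asked, in the order asked, and still so for the second after the job is handed in, with the robot touching nothing.
Of red_lid, yellow_lid, green_lid only 2 to 3 are there at a start; the rules pass over those that are not, and their reading is None.
At some moment in a run one of red_lid, yellow_lid, green_lid may be knocked a few centimetres aside while the robot is not near it.
It also fails if it takes over 210 s, if anything falls off the work surface, if the arm or the gripper's body presses on something with over 40 N, if the wrist force passes 120 N, or if a joint passes its speed limit or range.

### The arm

A 6-joint arm with a two-finger parallel gripper is mounted at the origin on a cart in front of the work surface, level with it; the furniture and walls round the work are solid. World frame = base frame: x ahead of the robot, y to its left, z up, the work surface at z = 0. Lengths are in m, angles in rad, forces in N, time in s.
With the tool pointing down it reaches from about 0.375 to 0.75 m from the base axis. Payload 9 kg.
Tool frame: the origin (TCP) lies midway between the tips of the shut fingers; the grasp point (between the pads) lies 19 mm behind it; z points along the fingers, y is the line along which they close (so a half turn about z gives the same grasp; the last joint's range is limited). The gripper opens to 85 mm and grips with 20 to 120 N. Pads are 22 mm wide; open, the fingers measure 114 mm over their backs; the gripper's body (76 mm by 85 mm) begins 54 mm behind the grasp point. The pads swing forward as they close: fully open they stand 13 mm farther back than shut.
Start: joints at [-0.218, 0.104, 0.097, 1.564, 0, 1.353], TCP at [0.6, 0, 0.205] pointing down, gripper open.
Joint ranges: [-2.99, 2.99], [-0.84, 1.86], [-1.1, 1.16], [-1.84, 2.11], [-1.51, 1.56], [-3.14, 3.14]. Speed limits (rad/s): [2.22, 2.22, 2.57, 3.14, 3.14, 3.14].

### API

Orientations are given as a rotation vector (axis times angle).
In Python, from plant import readout, cams, ticket gives the robot as it stands.
- The arm moves only by the tool step_arm, never from a script. Its argument "motion" is a list of rows, each a list of 4 numbers: the shift along the world's x, y, z in m, then the turn about the world's z in rad. A call has 1 to 8 rows; each row shifts and turns the commanded pose from where the row before left it; what a row does not reach is not made up. A row lasts 1/12 s, in which the tool goes at most 41.7 mm and 7.16 degrees, less where a joint would pass 70% of its speed; a pose out of reach is approached as far as the arm can. A call with a gripper value outside its range is refused whole. "hand" is the finger opening in m, from 0 to 0.0854, set as the call begins (left out, the last holds). The fingers move at their own pace and stop on an object; "force" is the grip in N (left out, the last holds). Time passes only in rows, so rows that do not move let the fingers close. It gives the time, the measured TCP pose, the force, the opening and the grip force at its end, in the units of the state.
- readout.sense(): the state, without advancing time (a new reading comes with each control period).
- cams.capture(name): name is "scene" or "side" or "wrist"; returns a dict with "pixels" (400x640x3 uint8, blue, green, red), "fov_y" (degrees; the focal length in pixels is half the picture's height over the tangent of half this angle, whatever the lens; pixels are square), "cx", "cy" (the principal point, pixels), "k1" (the pictures are not rectified: a ray, as slopes to the right and down, at radius r is drawn at 1 + k1 r^2 times it, then the intrinsics apply), "origin" and "orientation" of the camera in the world. Camera axes: x right, y down, z forward; pixel columns grow to the right and rows downward; lengths in m; the calibration is good to about 2 mm. A picture is of the moment at which its call begins. There is no depth.
- ticket.job_done(): hands the job in; it is judged then, once.
The state is a dict: "clock": time; "joint_pos": joint angles; "dq": joint speeds; "joint_torque": joint torques, N m; "ee_pos": TCP position; "eef_rot": TCP orientation; "wrist_force": force on the tool from outside, world axes, zero at the start; "moment": the same for the moment, N m; "opening": opening from 0.0 (shut) to 1.0 (fully open); "finger_force": force on a finger pad.
Only numpy, scipy, OpenCV 4.12 (cv2) and the standard library are available. Lean on these libraries where they do the work, as an engineer would, in place of code of your own. Each camera call takes 0.05 s, during which the arm holds its last target. There are 200 camera calls.

## Working session

There is one attempt and no reset: what is moved stays moved. The work goes in short steps, Python scripts to look and compute and a tool call to move; the robot and the scene stay as the last step left them, time stands still between calls to the robot, and variables do not carry over. Pictures are saved under pics/ and viewed, at most 14 in all, crops included, and the job is handed in when it is done.

Besides the shell and the picture viewer there is one more tool, called after ">>>" as a command line: name --pt "numbers of a row" for each row, then --argument value for the rest. step_arm: Moves the arm, as the interface text tells. Its arguments: {"type":"object","properties":{"motion":{"type":"array"},"hand":{"type":"number"},"force":{"type":"number"}},"required":["motion"]}

```bash
mkdir -p pics; ls; cat > h.py <<'E'
import numpy as np, cv2
from plant import readout, cams, ticket
from scipy.spatial.transform import Rotation as R
def rot(o):
    o=np.array(o,float)
    return o if o.shape==(3,3) else (R.from_rotvec(o).as_matrix() if o.size==3 else R.from_quat(o).as_matrix())
def cap(n,save=None):
    c=cams.capture(n); c['f']=200/np.tan(np.radians(c['fov_y'])/2); c['R']=rot(c['orientation']); c['o']=np.array(c['origin'],float)
    c['pixels']=np.array(c['pixels'])
    if save: cv2.imwrite('pics/%s.png'%save,c['pixels'])
    return c
def K(c): return np.array([[c['f'],0,c['cx']],[0,c['f'],c['cy']],[0,0,1.]]),np.array([c['k1'],0,0,0.])
def ray(c,p):
    k,d=K(c); u=cv2.undistortPointsIter(np.array(p,float).reshape(-1,1,2),k,d,None,None,(3,50,1e-10)).reshape(-1,2)
    return np.c_[u,np.ones(len(u))]@c['R'].T
def onz(c,p,z):
    r=ray(c,p); return c['o']+r*((z-c['o'][2])/r[:,2])[:,None]
def proj(c,P):
    k,d=K(c); q=(np.array(P,float).reshape(-1,3)-c['o'])@c['R']
    return cv2.projectPoints(q,np.zeros(3),np.zeros(3),k,d)[0].reshape(-1,2)
E
python3 - <<'E'
from h import *
for n in ['scene','side','wrist']:
    c=cap(n,n+'0'); print(n,c['fov_y'],c['cx'],c['cy'],c['k1'],c['origin'],c['orientation'])
print(readout.sense())
E
```

```text
pics
scene 55.917662801225475 323.1356607938456 200.92734312651626 -0.0068944601726319355 [-0.07830196 -0.28784775  0.63918198] [-1.99401333  1.12959057 -0.58233651]
side 52.10327021848665 323.35140059087024 198.99200878939783 -0.026730862767819857 [0.57195195 1.16723917 0.58688583] [ 0.04601513  2.6524745  -1.66385084]
wrist 63.66160077509073 321.06999705199433 195.04315339067304 0.0040936931796519615 [0.59958195 0.07416981 0.37338389] [ 2.84568764e+00  9.51669654e-04 -6.06728126e-04]
{'clock': 0.15, 'joint_pos': array([-2.17686571e-01,  1.04575025e-01,  9.66465523e-02,  1.56391650e+00,
       -1.01677365e-05,  1.35312128e+00]), 'dq': array([-3.84112344e-05, -8.93302174e-04,  4.93761688e-03,  1.18795657e-03,
       -6.26611368e-04, -8.09573001e-04]), 'joint_torque': array([ 3.56894714e-03, -5.57353413e+01,  5.04006886e+01,  1.24952567e-02,
       -2.60494489e-04,  1.42527287e-05]), 'ee_pos': array([5.99709433e-01, 7.84256396e-05, 2.03892679e-01]), 'eef_rot': array([-2.22083285e+00, -2.22080727e+00,  8.98931620e-04]), 'wrist_force': array([0.64102068, 0.48051335, 0.39445034]), 'moment': array([-0.00035927,  0.01547328, -0.00937617]), 'finger_force': 0.0, 'opening': 0.9999854657477195}
```

View pics/scene0.png

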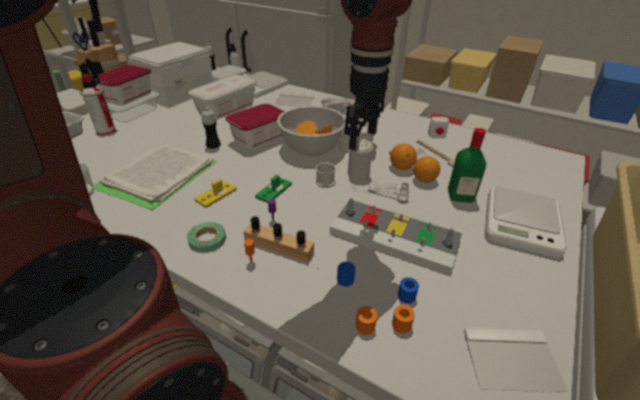

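View pics/side0.png

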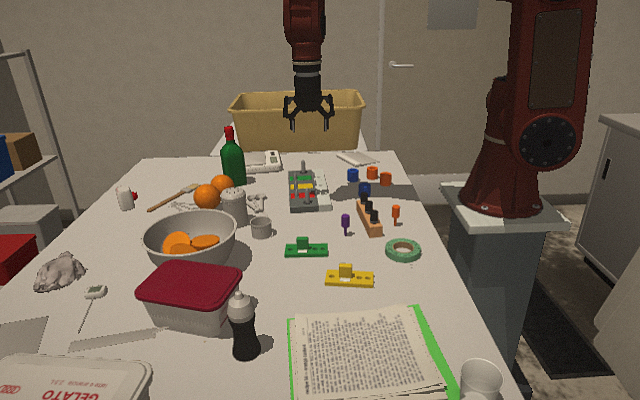

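View pics/wrist0.png

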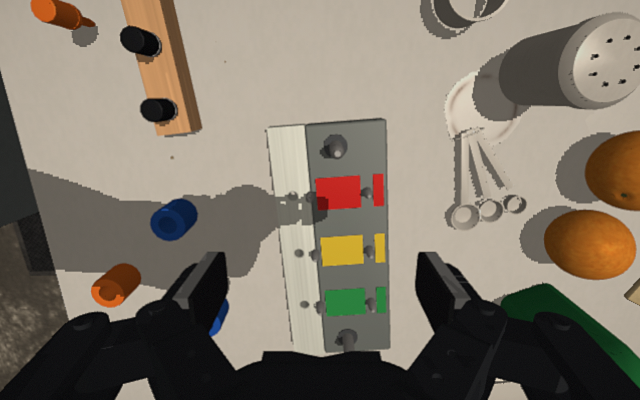

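The scene and side views show no red lid. The two lids present are yellow at scene (216,192) and green at (273,188). Black pins stand in the rack at scene (254,222), (278,230) and (300,239), and the blue sleeves are at (346,273) and (408,290). The orange sleeves (366,320) and (403,318), the orange pin (249,246) and the purple pin (271,207) are look-alikes.

```bash
cat >> h.py <<'E'
RNG={'yellow':((20,110,90),(33,255,255)),'green':((50,110,50),(85,255,255)),'red':((0,150,90),(4,255,255)),'blue':((100,120,30),(125,255,255)),'orange':((6,170,90),(16,255,255)),'black':((0,0,0),(180,255,45))}
def blobs(c,col,amin=30):
    hsv=cv2.cvtColor(c['pixels'],cv2.COLOR_BGR2HSV); m=cv2.inRange(hsv,*[np.array(v) for v in RNG[col]])
    cs,_=cv2.findContours(m,cv2.RETR_EXTERNAL,cv2.CHAIN_APPROX_NONE)
    return [k for k in cs if cv2.contourArea(k)>amin]
def cen(k):
    m=cv2.moments(k); return np.array([m['m10']/m['m00'],m['m01']/m['m00']])
E
python3 - <<'E'
from h import *
np.set_printoptions(precision=3,suppress=True)
for n,cols in [('scene',['yellow','green','red','blue','black']),('side',['yellow','green']),('wrist',['yellow','green','red','blue','black'])]:
    c=cap(n)
    for col in cols:
        for k in blobs(c,col):
            p=cen(k); (x,y,w,h)=cv2.boundingRect(k)
            q=onz(c,[p],{'blue':.02,'black':.05,'green':.015,'yellow':.015,'red':.024}[col])[0]
            if .2<q[0]<1 and abs(q[1])<.6: print(n,col,p.round(),cv2.contourArea(k),(w,h),q[:2])
E
```

```text
scene yellow [397. 227.] 186.5 (21, 17) [ 0.635 -0.099]
scene yellow [215. 193.] 489.5 (41, 28) [0.504 0.385]
scene green [425. 236.] 151.0 (19, 16) [ 0.641 -0.172]
scene green [126. 196.] 352.0 (71, 26) [0.366 0.581]
scene green [273. 189.] 340.5 (35, 25) [0.604 0.26 ]
scene green [199. 172.] 32.0 (44, 34) [0.554 0.497]
scene red [369. 218.] 132.0 (19, 13) [ 0.621 -0.03 ]
scene blue [408. 290.] 341.0 (19, 25) [ 0.455 -0.194]
scene blue [346. 274.] 300.5 (17, 24) [ 0.427 -0.063]
scene black [301. 238.] 58.5 (6, 13) [0.443 0.063]
scene black [277. 230.] 64.0 (7, 13) [0.437 0.124]
scene black [255. 224.] 58.5 (7, 12) [0.429 0.182]
scene black [211. 136.] 212.0 (16, 25) [0.695 0.573]
side yellow [349. 277.] 812.0 (49, 25) [0.512 0.401]
side yellow [305. 186.] 61.0 (15, 6) [ 0.623 -0.126]
side green [305. 249.] 557.5 (43, 20) [0.615 0.276]
side green [304. 177.] 36.5 (15, 4) [ 0.63  -0.199]
side green [233. 162.] 695.5 (25, 46) [ 0.92  -0.385]
wrist yellow [342. 250.] 1172.0 (44, 32) [ 0.625 -0.106]
wrist yellow [379. 247.] 275.0 (11, 30) [ 0.671 -0.102]
wrist green [345. 301.] 941.0 (40, 28) [ 0.63  -0.179]
wrist green [380. 299.] 199.5 (10, 26) [ 0.676 -0.176]
wrist red [338. 192.] 1322.0 (46, 35) [ 0.619 -0.029]
wrist red [378. 190.] 281.5 (11, 32) [ 0.664 -0.026]
wrist blue [218. 319.] 249.5 (20, 38) [ 0.467 -0.202]
wrist blue [173. 219.] 1305.5 (46, 42) [ 0.426 -0.064]
wrist black [329. 353.] 44223.0 (640, 148) [ 0.61  -0.229]
wrist black [327. 150.] 31.5 (7, 13) [0.605 0.023]
wrist black [157. 109.] 596.0 (34, 23) [0.441 0.062]
wrist black [ 20. 195.] 4104.5 (54, 197) [ 0.284 -0.025]
wrist black [139.  41.] 766.5 (38, 30) [0.433 0.123]
```

>>> step_arm --pt "-0.005 0.037 0.003 0" --pt "-0.005 0.037 0.003 0" --pt "-0.005 0.037 0.003 0" --pt "-0.005 0.037 0.003 0" --pt "-0.005 0.037 0.003 0" --pt "-0.005 0.037 0.003 0" --pt "-0.005 0.037 0.003 0" --pt "-0.005 0.037 0.003 0"

```text
clock: 0.97
ee_pos: [0.5594, 0.2978, 0.2287]
eef_rot: [2.221, 2.221, 0.0]
wrist_force: [0.5, -0.1, 0.4]
opening: 1.002
finger_force: 0.0
```

>>> step_arm --pt "0 0 0 0" --pt "0 0 0 0"

```text
clock: 1.13
ee_pos: [0.5594, 0.298, 0.2284]
eef_rot: [2.218, 2.225, -0.0]
wrist_force: [-0.3, -1.0, 0.3]
opening: 0.999
finger_force: 0.0
```

```bash
python3 - <<'E'
from h import *
c=cap('wrist','w1'); print(readout.sense()['ee_pos'],c['o'])
E
```

```text
[0.55977965 0.29656788 0.22829625] [0.55884591 0.37208626 0.39798906]
```

View pics/w1.png

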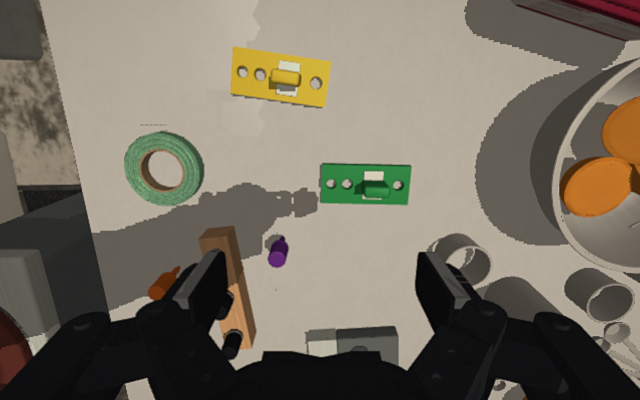

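The wrist view shows both lids with their lock ends on the left (-x). The yellow lid's holes are at (242,72), (260,75) and (316,83), and the green lid's at (331,183), (347,184) and (398,185). I'll fit each lid's pose from its holes.

```bash
cat >> h.py <<'E'
def lid(c,col,zt=.010):
    hsv=cv2.cvtColor(c['pixels'],cv2.COLOR_BGR2HSV); m=cv2.inRange(hsv,*[np.array(v) for v in RNG[col]])
    cs,h=cv2.findContours(m,cv2.RETR_CCOMP,cv2.CHAIN_APPROX_NONE)
    out=max([i for i in range(len(cs)) if h[0][i][3]<0 and len(cs[i])>50 and any(h[0][j][3]==i and cv2.contourArea(cs[j])>20 for j in range(len(cs)))],key=lambda i:cv2.contourArea(cs[i]))
    H=[]
    for j in range(len(cs)):
        if h[0][j][3]==out and cv2.contourArea(cs[j])>15:
            P=onz(c,cs[j].reshape(-1,2),zt)[:,:2]; H.append((P.mean(0),P.max(0)-P.min(0),cv2.contourArea(cs[j])))
    P=onz(c,cs[out].reshape(-1,2),zt)[:,:2]; r=cv2.minAreaRect((P*1000).astype(np.float32))
    return H,r
def fit(pts,mod):
    pts=np.array(pts);mod=np.array(mod,float);a=pts-pts.mean(0);b=mod-mod.mean(0)
    th=np.arctan2((b[:,0]*a[:,1]-b[:,1]*a[:,0]).sum(),(a*b).sum()); Rm=np.array([[np.cos(th),-np.sin(th)],[np.sin(th),np.cos(th)]])
    t=pts.mean(0)-Rm@mod.mean(0); return t,th,np.linalg.norm(pts-(mod@Rm.T+t),axis=1).max()
E
python3 - <<'E'
from h import *
np.set_printoptions(precision=4,suppress=True)
c=cap('wrist')
for col in ['yellow','green']:
    H,r=lid(c,col)
    for q in H: print(col,*q)
    print(r)
    hs=sorted([q[0] for q in H if max(q[1])<.0165],key=lambda v:v[0])
    if len(hs)==3: print(fit(hs,[[-.052,0],[-.032,0],[.032,0]]))
E
```

```text
yellow [0.5196 0.3798] [0.0276 0.0162] 263.5
yellow [0.5528 0.3869] [0.0136 0.0139] 122.5
yellow [0.4898 0.3959] [0.0126 0.0137] 113.0
yellow [0.4704 0.3987] [0.0115 0.0116] 92.5
yellow [0.523 0.405] [0.0259 0.0145] 234.0
((512.1516723632812, 392.70123291015625), (50.4467887878418, 109.70964050292969), 82.01895141601562)
(array([0.5215, 0.3914]), np.float64(-0.14264720641960466), np.float64(0.0003842098920591069))
green [0.6223 0.2507] [0.0268 0.0105] 93.5
green [0.6113 0.2648] [0.0042 0.0142] 25.0
green [0.6544 0.268 ] [0.0149 0.0129] 87.5
green [0.5911 0.269 ] [0.015  0.0141] 95.5
green [0.571  0.2693] [0.0137 0.0128] 82.0
green [0.6237 0.2792] [0.0276 0.0152] 249.5
((614.3834838867188, 268.25555419921875), (49.871097564697266, 108.87677001953125), 88.86082458496094)
```

```bash
python3 - <<'E'
import cv2
im=cv2.imread('pics/wrist0.png')[110:360,255:400]
cv2.imwrite('pics/carr.png',cv2.resize(cv2.rotate(im,cv2.ROTATE_90_CLOCKWISE),None,fx=3.2,fy=3.2,interpolation=cv2.INTER_CUBIC))
E
```

```text
(no output)
```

View pics/carr.png

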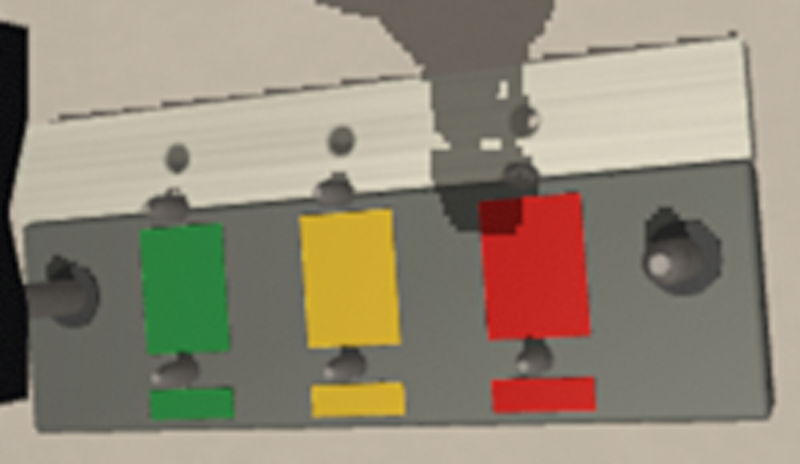

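```bash
python3 - <<'E'
from h import *
np.set_printoptions(precision=4,suppress=True)
c=cap('wrist'); c['o']=np.array([0.59958195,0.07416981,0.37338389]); c['R']=rot([2.84568764,9.5167e-4,-6.067e-4])
f=lambda L:onz(c,[(255+y/3.2+.0,359-x/3.2) for x,y in L],.024)[:,:2]
h=f([(177,158),(341,140),(522,121)]); t,th,r=fit(h,[[-.052,-.072],[-.052,0],[-.052,.072]]); print('holes',h,t,th,r)
k=f([(742,38),(765,415),(37,430)]); print(k,[np.linalg.norm(k[0]-k[1]),np.linalg.norm(k[1]-k[2])],fit(k,[[-.064,.15],[.064,.15],[.064,-.15]]))
b=[cen(max(blobs(dict(c,pixels=cv2.imread('pics/wrist0.png')),col),key=cv2.contourArea)) for col in ['green','yellow']]
print(onz(c,b,.024)[:,:2])
# sleeves
cc=dict(c,pixels=cv2.imread('pics/wrist0.png'))
print('dowel', f([(176,372),(346,364),(535,360)]))
E
```

```text
holes [[ 0.5785 -0.1758]
 [ 0.5728 -0.1043]
 [ 0.5674 -0.0334]] [ 0.6247 -0.1005] 0.07748604317062593 0.0006629878186881309
[[ 0.5417  0.0432]
 [ 0.6667  0.0508]
 [ 0.6899 -0.243 ]] [np.float64(0.12525050135819302), np.float64(0.29472808899087605)] (array([ 0.6153, -0.1011]), np.float64(0.07528699177439738), np.float64(0.0028967541144583773))
[[ 0.9907 -0.2469]
 [ 0.6243 -0.1011]]
dowel [[ 0.6629 -0.1762]
 [ 0.6566 -0.1021]
 [ 0.6519 -0.0285]]
```

Holding the 1 px fit against the sizes: the carrier measures 125 x 295 mm against 128 x 300, and the lock holes sit 71–72 mm apart. That puts the yellow mould at about (0.625, -0.1005) with a yaw of +0.0775. The yellow lid is at (0.5215, 0.3914) with a yaw of -0.143. Going to the yellow lid.

>>> step_arm --pt "-0.0032 0.008 -0.0123 0.119" --pt "-0.0032 0.008 -0.0123 0.119" --pt "-0.0032 0.008 -0.0123 0.119" --pt "-0.0032 0.008 -0.0123 0.119" --pt "-0.0032 0.008 -0.0123 0.119" --pt "-0.0032 0.008 -0.0123 0.119" --hand 0.05

```text
clock: 1.78
ee_pos: [0.5412, 0.3429, 0.1541]
eef_rot: [1.3, 2.86, -0.0]
wrist_force: [0.4, -0.0, -0.9]
opening: 0.582
finger_force: 0.0
```

>>> step_arm --pt "-0.0032 0.008 -0.0123 0.119" --pt "-0.0032 0.008 -0.0123 0.119" --pt "-0.0032 0.008 -0.0123 0.119" --pt "-0.0032 0.008 -0.0123 0.119" --pt "-0.0032 0.008 -0.0123 0.119" --pt "-0.0032 0.008 -0.0123 0.119" --pt "0 0 0 0" --pt "0 0 0 0"

```text
clock: 2.45
ee_pos: [0.5215, 0.3908, 0.0804]
eef_rot: [-0.231, -3.132, 0.001]
wrist_force: [0.2, -0.2, 0.2]
opening: 0.585
finger_force: 0.0
```

```bash
python3 - <<'E'
from h import *
np.set_printoptions(precision=4,suppress=True)
c=cap('wrist','w2'); s=readout.sense(); print(s['ee_pos'],s['eef_rot'],s['joint_pos'])
H,r=lid(c,'yellow')
for q in H: print(*q)
print(r)
E
```

```text
[0.5222 0.391  0.0814] [ 0.2322  3.1329 -0.0002] [ 0.4428  0.2748  0.0642  1.3601 -0.0002  0.5908]
[0.5528 0.3872] [0.0114 0.0131] 152.5
[0.5198 0.3921] [0.0299 0.0403] 1070.0
[0.4891 0.3962] [0.0134 0.0139] 247.0
[0.469  0.3989] [0.0127 0.0122] 217.0
((511.82470703125, 392.8339538574219), (50.30656433105469, 109.78167724609375), 81.66829681396484)
```

View pics/w2.png

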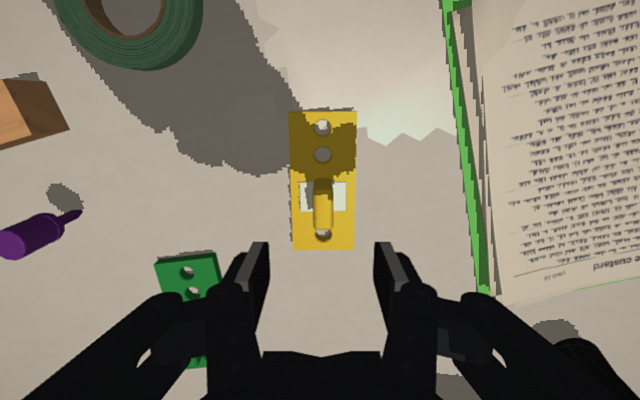

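>>> step_arm --pt "0 0 -0.015 0" --pt "0 0 -0.015 0" --pt "0 0 -0.015 0" --pt "0 0 -0.012 0" --pt "0 0 -0.009 0" --pt "0 0 0 0" --pt "0 0 0 0"

```text
clock: 3.08
ee_pos: [0.5218, 0.3917, 0.0151]
eef_rot: [-0.226, -3.133, 0.0]
wrist_force: [0.8, -0.0, 0.2]
opening: 0.585
finger_force: 0.0
```

>>> step_arm --pt "0 0 0 0" --pt "0 0 0 0" --pt "0 0 0 0" --pt "0 0 0 0" --pt "0 0 0 0" --pt "0 0 0 0" --hand 0.0 --force 50

```text
clock: 3.58
ee_pos: [0.5222, 0.392, 0.0159]
eef_rot: [0.224, 3.132, 0.0]
wrist_force: [-2.1, -2.0, 6.4]
opening: 0.125
finger_force: 49.0
```

>>> step_arm --pt "0 0 0.01 0" --pt "0 0 0.02 0" --pt "0 0 0.03 0" --pt "0 0 0.03 0" --pt "0 0 0.03 0" --pt "0 0 0.02 0" --pt "0 0 0 0" --pt "0 0 0 0"

```text
clock: 4.25
ee_pos: [0.5224, 0.3925, 0.1567]
eef_rot: [0.224, 3.131, 0.003]
wrist_force: [-0.8, -0.2, -1.2]
opening: 0.122
finger_force: 48.8
```

>>> step_arm --pt "0.0079 -0.0379 0 0.017" --pt "0.0079 -0.0379 0 0.017" --pt "0.0079 -0.0379 0 0.017" --pt "0.0079 -0.0379 0 0.017" --pt "0.0079 -0.0379 0 0.017" --pt "0.0079 -0.0379 0 0.017" --pt "0.0079 -0.0379 0 0.017"

```text
clock: 4.83
ee_pos: [0.576, 0.125, 0.1532]
eef_rot: [-0.036, -3.139, -0.0]
wrist_force: [0.1, 0.6, -0.2]
opening: 0.122
finger_force: 48.9
```

>>> step_arm --pt "0.0079 -0.0379 0 0.017" --pt "0.0079 -0.0379 0 0.017" --pt "0.0079 -0.0379 0 0.017" --pt "0.0079 -0.0379 0 0.017" --pt "0.0079 -0.0379 0 0.017" --pt "0.0079 -0.0379 0 0.017" --pt "0 0 0 0"

```text
clock: 5.42
ee_pos: [0.6241, -0.107, 0.1525]
eef_rot: [0.116, -3.137, 0.001]
wrist_force: [0.5, 0.7, -1.0]
opening: 0.124
finger_force: 48.9
```

>>> step_arm --pt "0 0 -0.02 0" --pt "0 0 -0.03 0" --pt "0 0 -0.02 0" --pt "0 0 0 0" --pt "0 0 0 0"

```text
clock: 5.83
ee_pos: [0.6226, -0.0999, 0.0828]
eef_rot: [0.123, -3.135, -0.003]
wrist_force: [-0.2, 0.4, -0.8]
opening: 0.122
finger_force: 49.0
```

```bash
python3 - <<'E'
from h import *
np.set_printoptions(precision=4,suppress=True)
c=cap('wrist','w3'); s=readout.sense(); print(s['ee_pos'],s['eef_rot'],s['joint_pos'])
H,r=lid(c,'yellow',s['ee_pos'][2]-.005)
for q in H: print(*q)
print(r)
E
```

```text
[ 0.6239 -0.1004  0.0848] [ 0.1229 -3.1381 -0.0011] [-0.3662  0.2135  0.0001  1.3586  0.0002 -0.4445]
[ 0.5853 -0.1036] [0.0057 0.0115] 141.5
[ 0.5687 -0.1051] [0.0113 0.0119] 366.0
((611.198974609375, -101.68618774414062), (108.22000122070312, 49.78860092163086), 4.606428146362305)
```

View pics/w3.png

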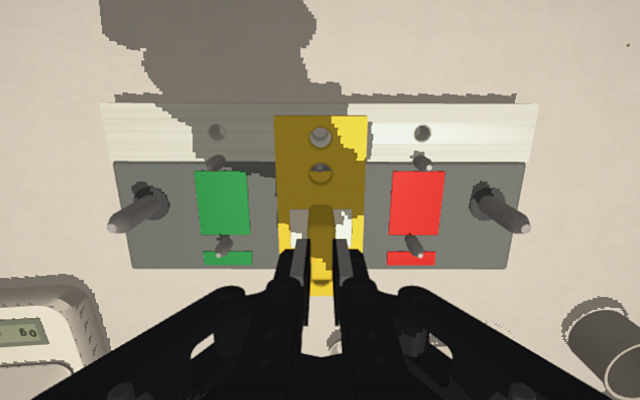

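```bash
python3 - <<'E'
from h import *
np.set_printoptions(precision=4,suppress=True)
c=cap('wrist'); print(readout.sense()['ee_pos'])
g=cv2.cvtColor(c['pixels'],cv2.COLOR_BGR2GRAY); P=[]
for x,y in [(216,132),(423,133)]:
    w=g[y-13:y+13,x-13:x+13]; m=(w<(np.median(w)*.72)).astype(np.uint8); n,l,st,ce=cv2.connectedComponentsWithStats(m)
    i=min(range(1,n),key=lambda i:np.hypot(*(ce[i]-13))); print(st[i]); P.append(ce[i]+[x-13,y-13])
q=onz(c,P,.024)[:,:2]; print(P,q,np.linalg.norm(q[0]-q[1]),q.mean(0)); d=q[1]-q[0]; print(np.arctan2(-d[0],d[1]))
E
```

```text
[ 0.6247 -0.1007  0.086 ]
[ 9 13  1  1  1]
[  5   3  16  16 213]
[array([212., 132.]), array([422.3427, 130.6385])] [[ 0.5793 -0.1813]
 [ 0.5667 -0.0335]] 0.14829960145002355 [ 0.573  -0.1074]
0.0851313845321896
```

The lid's lock hole reads (0.5687, -0.105), and the mid-point of the carrier's neighbouring holes is (0.573, -0.106). I'll shift +4 mm in x and lower.

>>> step_arm --pt "0.004 -0.0005 0 0" --pt "0 0 -0.01 0" --pt "0 0 -0.01 0" --pt "0 0 -0.008 0" --pt "0 0 -0.004 0" --pt "0 0 0 0"

```text
clock: 6.43
ee_pos: [0.6271, -0.1008, 0.0509]
eef_rot: [0.123, -3.136, -0.002]
wrist_force: [-1.4, 1.0, -1.9]
opening: 0.119
finger_force: 48.9
```

>>> step_arm --pt "0 0 -0.004 0" --pt "0 0 -0.004 0" --pt "0 0 -0.003 0" --pt "0 0 0 0" --pt "0 0 0 0"

```text
clock: 6.85
ee_pos: [0.6278, -0.101, 0.0414]
eef_rot: [0.123, -3.138, -0.001]
wrist_force: [-2.8, -0.1, -2.7]
opening: 0.121
finger_force: 48.8
```

>>> step_arm --pt "0 0 -0.002 0" --pt "0 0 -0.001 0" --pt "0 0 0 0"

```text
clock: 7.1
ee_pos: [0.6273, -0.1013, 0.0402]
eef_rot: [0.123, -3.137, 0.001]
wrist_force: [-12.5, 1.6, 11.5]
opening: 0.119
finger_force: 52.5
```

>>> step_arm --pt "0 0 0 0" --pt "0 0 0 0" --pt "0 0 0 0" --pt "0 0 0 0" --hand 0.028

```text
clock: 7.43
ee_pos: [0.6289, -0.1013, 0.0392]
eef_rot: [-0.123, 3.138, -0.0]
wrist_force: [0.6, 0.1, -0.3]
opening: 0.328
finger_force: 0.0
```

>>> step_arm --pt "0 0 0.02 0" --pt "0 0 0.04 0" --pt "0 0 0.04 0" --pt "0 0 0.04 0" --pt "0 0 0 0" --pt "0 0 0 0"

```text
clock: 7.93
ee_pos: [0.6303, -0.1019, 0.1824]
eef_rot: [-0.123, 3.133, -0.004]
wrist_force: [0.6, -0.5, -0.8]
opening: 0.326
finger_force: 0.0
```

```bash
python3 - <<'E'
from h import *
np.set_printoptions(precision=4,suppress=True)
c=cap('wrist','w4'); s=readout.sense(); print(s['ee_pos'])
H,r=lid(c,'yellow',.034)
for q in H: print(*q)
print(r)
cc=cap('scene')
for col in ['green','yellow']:
  for k in blobs(cc,col):
    q=onz(cc,[cen(k)],.015)[0]
    if .3<q[0]<.8 and abs(q[1])<.45: print(col,cen(k),q)
E
```

```text
[ 0.6292 -0.1015  0.1798]
[ 0.6569 -0.0993] [0.0133 0.0127] 107.0
[ 0.6244 -0.1017] [0.0293 0.0389] 652.5
[ 0.5934 -0.1043] [0.0128 0.013 ] 131.0
[ 0.5733 -0.1057] [0.0132 0.0128] 138.5
((616.4746704101562, -102.31729125976562), (109.89566802978516, 50.75943374633789), 4.409271240234375)
green [425.4855 235.7405] [ 0.6413 -0.1721  0.015 ]
green [273.3773 188.7258] [0.604  0.2596 0.015 ]
yellow [395.4964 227.8779] [ 0.6297 -0.0983  0.015 ]
```

View pics/w4.png

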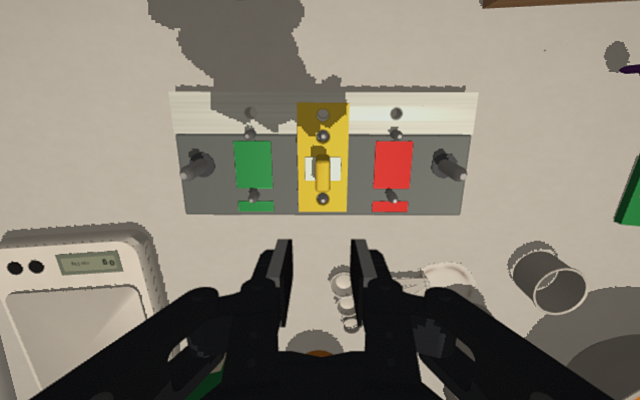

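The yellow lid is seated, with bright dowel tips inside both holes at (322,137) and (322,199). The lid is at (0.625, -0.102) with yaw 4.4°. Now the green lid.

>>> step_arm --pt "-0.0005 0.037 0 -0.0093" --pt "-0.0005 0.037 0 -0.0093" --pt "-0.0005 0.037 0 -0.0093" --pt "-0.0005 0.037 0 -0.0093" --pt "-0.0005 0.037 0 -0.0093" --pt "-0.0005 0.037 -0.015 -0.0093" --pt "-0.0005 0.037 -0.02 -0.0093" --pt "-0.0005 0.037 -0.02 -0.0093" --hand 0.05

```text
clock: 8.7
ee_pos: [0.6235, 0.1959, 0.1221]
eef_rot: [0.005, -3.14, 0.0]
wrist_force: [0.4, -1.0, 0.1]
opening: 0.586
finger_force: 0.0
```

>>> step_arm --pt "-0.0005 0.037 -0.02 -0.0093" --pt "-0.0005 0.037 -0.02 -0.0093" --pt "0 0 0 0" --pt "0 0 0 0"

```text
clock: 9.03
ee_pos: [0.6204, 0.269, 0.0805]
eef_rot: [-0.018, -3.136, 0.002]
wrist_force: [0.3, -0.7, -0.5]
opening: 0.586
finger_force: 0.0
```

```bash
python3 - <<'E'
from h import *
np.set_printoptions(precision=4,suppress=True)
c=cap('wrist','w5'); s=readout.sense(); print(s['ee_pos'],s['eef_rot'])
H,r=lid(c,'green')
for q in H: print(*q)
print(r)
E
```

```text
[0.6218 0.2677 0.0823] [-0.0208 -3.1381  0.0014]
[0.6541 0.2664] [0.008  0.0138] 120.0
[0.6234 0.2796] [0.0265 0.014 ] 499.5
[0.6231 0.2543] [0.0264 0.0132] 482.5
[0.5905 0.2676] [0.0122 0.0144] 242.5
[0.5707 0.268 ] [0.0124 0.0133] 237.0
((614.0496215820312, 267.1041564941406), (49.256011962890625, 109.4263687133789), 88.92414093017578)
```

>>> step_arm --pt "0 -0.001 -0.015 0" --pt "0 0 -0.015 0" --pt "0 0 -0.015 0" --pt "0 0 -0.014 0" --pt "0 0 -0.01 0" --pt "0 0 0 0" --pt "0 0 0 0"

```text
clock: 9.67
ee_pos: [0.6232, 0.2658, 0.0154]
eef_rot: [-0.024, -3.141, 0.0]
wrist_force: [0.1, 0.4, 1.0]
opening: 0.588
finger_force: 0.0
```

>>> step_arm --pt "0 0 0 0" --pt "0 0 0 0" --pt "0 0 0 0" --pt "0 0 0 0" --pt "0 0 0 0" --pt "0 0 0 0" --hand 0.0 --force 50

```text
clock: 10.17
ee_pos: [0.6241, 0.267, 0.0167]
eef_rot: [0.023, 3.14, 0.002]
wrist_force: [-0.1, 3.9, 5.7]
opening: 0.112
finger_force: 49.3
```

>>> step_arm --pt "0 0 0.01 0" --pt "0 0 0.02 0" --pt "0 0 0.03 0" --pt "0 0 0.03 0" --pt "0 0 0.03 0" --pt "0 0 0.02 0" --pt "0 0 0 0" --pt "0 0 0 0"

```text
clock: 10.83
ee_pos: [0.624, 0.2663, 0.1572]
eef_rot: [0.023, 3.139, 0.0]
wrist_force: [0.3, -0.7, -1.2]
opening: 0.113
finger_force: 48.8
```

```bash
python3 - <<'E'
from h import *
np.set_printoptions(precision=4,suppress=True)
c=cap('wrist','w6'); s=readout.sense(); print(s['ee_pos'],s['eef_rot'])
H,r=lid(c,'green',s['ee_pos'][2]-.0055)
for q in H: print(*q)
print(r)
E
```

```text
[0.6231 0.2662 0.1553] [-0.0234 -3.1409  0.0005]
[0.5903 0.2674] [0.0127 0.0141] 402.5
[0.5708 0.2675] [0.0119 0.0126] 401.0
((614.7149658203125, 266.7551574707031), (49.46601867675781, 110.12030029296875), 89.0818862915039)
```

>>> step_arm --pt "0.0007 -0.0368 0 0.0078" --pt "0.0007 -0.0368 0 0.0078" --pt "0.0007 -0.0368 0 0.0078" --pt "0.0007 -0.0368 0 0.0078" --pt "0.0007 -0.0368 0 0.0078" --pt "0.0007 -0.0368 0 0.0078"

```text
clock: 11.38
ee_pos: [0.626, 0.044, 0.1535]
eef_rot: [0.051, -3.138, -0.001]
wrist_force: [1.1, -0.5, -1.8]
opening: 0.112
finger_force: 49.1
```

>>> step_arm --pt "0.0007 -0.0368 0 0.0078" --pt "0.0007 -0.0368 0 0.0078" --pt "0.0007 -0.0368 0 0.0078" --pt "0.0007 -0.0368 0 0.0078" --pt "0.0007 -0.0368 0 0.0078" --pt "0.0007 -0.0368 0 0.0078" --pt "0 0 0 0"

```text
clock: 11.97
ee_pos: [0.6301, -0.1814, 0.1529]
eef_rot: [0.116, -3.136, 0.001]
wrist_force: [1.0, -0.3, -0.6]
opening: 0.113
finger_force: 49.3
```

>>> step_arm --pt "0 0 -0.02 0" --pt "0 0 -0.03 0" --pt "0 0 -0.02 0" --pt "0 0 0 0" --pt "0 0 0 0" --pt "0 0 0 0"

```text
clock: 12.47
ee_pos: [0.6318, -0.1752, 0.0863]
eef_rot: [-0.124, 3.139, -0.0]
wrist_force: [-0.4, 0.1, -0.5]
opening: 0.113
finger_force: 49.1
```

```bash
python3 - <<'E'
from h import *
np.set_printoptions(precision=4,suppress=True)
c=cap('wrist','w7'); s=readout.sense(); print(s['ee_pos'],s['eef_rot'],s['joint_pos'])
H,r=lid(c,'green',s['ee_pos'][2]-.0055)
for q in H: print(*q)
print(r)
H,r=lid(c,'yellow',.034)
for q in H: print(*q)
print(r)
E
```

```text
[ 0.6323 -0.1754  0.0871] [-0.1239  3.1378 -0.0011] [-0.4694  0.2824  0.0837  1.3705  0.     -0.5483]
[ 0.5927 -0.1774] [0.0018 0.0044] 19.5
[ 0.5783 -0.179 ] [0.0119 0.0126] 400.5
((621.4450073242188, -175.78997802734375), (108.38517761230469, 49.348392486572266), 4.474981307983398)
[ 0.6571 -0.0985] [0.0138 0.0143] 207.5
[ 0.615  -0.0873] [0.0081 0.0105] 93.5
[ 0.6313 -0.1097] [0.038  0.0257] 626.5
[ 0.5929 -0.1042] [0.0112 0.0137] 235.0
[ 0.5731 -0.1058] [0.0116 0.0117] 198.0
((616.5974731445312, -102.5528564453125), (110.54110717773438, 52.16243362426758), 3.7717089653015137)
```

View pics/w7.png

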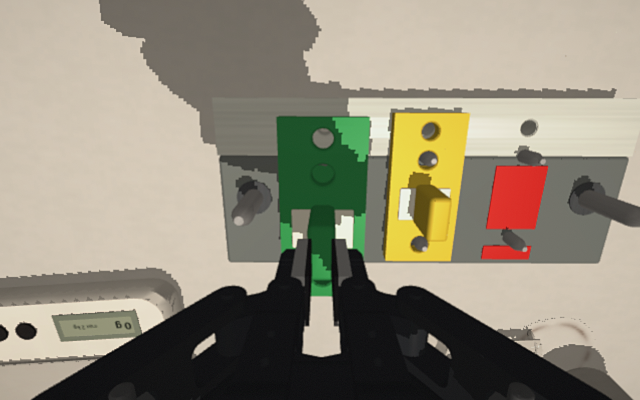

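>>> step_arm --pt "0.0003 0.001 0 0" --pt "0 0 -0.01 0" --pt "0 0 -0.01 0" --pt "0 0 -0.008 0" --pt "0 0 -0.004 0" --pt "0 0 0 0"

```text
clock: 13.02
ee_pos: [0.6309, -0.1737, 0.0516]
eef_rot: [0.124, -3.137, -0.002]
wrist_force: [0.1, -0.1, -1.9]
opening: 0.108
finger_force: 49.1
```

>>> step_arm --pt "0 0 -0.004 0" --pt "0 0 -0.004 0" --pt "0 0 -0.003 0" --pt "0 0 -0.003 0" --pt "0 0 0 0" --pt "0 0 0 0"

```text
clock: 13.52
ee_pos: [0.6318, -0.1736, 0.0407]
eef_rot: [0.124, -3.139, -0.001]
wrist_force: [-4.9, 5.6, 8.1]
opening: 0.11
finger_force: 53.6
```

>>> step_arm --pt "0 0 0 0" --pt "0 0 0 0" --pt "0 0 0 0" --pt "0 0 0 0" --pt "0 0 0.02 0" --pt "0 0 0.04 0" --pt "0 0 0.04 0" --pt "0 0 0.04 0" --hand 0.028

```text
clock: 14.18
ee_pos: [0.6316, -0.174, 0.1809]
eef_rot: [0.124, -3.139, -0.001]
wrist_force: [1.0, 0.3, 0.2]
opening: 0.329
finger_force: 0.0
```

```bash
python3 - <<'E'
from h import *
np.set_printoptions(precision=4,suppress=True)
c=cap('wrist','w8'); s=readout.sense(); print(s['ee_pos'],s['eef_rot'],s['joint_pos'])
for k in ['green','yellow']:
  H,r=lid(c,k,.034)
  for q in H: print(*q)
  print(r)
E
```

```text
[ 0.6345 -0.1755  0.1909] [-0.1231  3.1297 -0.0082] [-0.4681  0.2683  0.2554  1.5471  0.     -0.5467]
[ 0.662 -0.171] [0.0134 0.0138] 117.5
[ 0.6298 -0.1608] [0.027 0.016] 326.5
[ 0.632 -0.186] [0.0276 0.0147] 311.0
[ 0.5984 -0.1762] [0.0129 0.0139] 142.0
[ 0.5786 -0.1775] [0.0134 0.0137] 158.0
((621.9825439453125, -174.37428283691406), (109.36917114257812, 49.55548095703125), 4.34502649307251)
[ 0.6574 -0.099 ] [0.0124 0.0132] 109.5
[ 0.6232 -0.0856] [0.0249 0.0121] 123.5
[ 0.6278 -0.1091] [0.035  0.0223] 498.0
[ 0.5932 -0.1045] [0.0125 0.0131] 128.0
[ 0.5736 -0.1062] [0.0115 0.0126] 115.5
((616.8157348632812, -102.47330474853516), (110.5485610961914, 51.366920471191406), 4.407515048980713)
```

>>> step_arm --pt "-0.0145 0.032 0 0" --pt "-0.0145 0.032 0 0" --pt "-0.0145 0.032 0 0" --pt "-0.0145 0.032 0 0" --pt "-0.0145 0.032 0 0" --pt "-0.0145 0.032 0 0" --pt "-0.0145 0.032 0 0" --pt "-0.0145 0.032 0 0" --hand 0.05

```text
clock: 14.9
ee_pos: [0.5153, 0.0831, 0.1795]
eef_rot: [-0.123, 3.139, 0.0]
wrist_force: [-0.3, 0.5, -0.1]
opening: 0.584
finger_force: 0.0
```

>>> step_arm --pt "-0.014 0.034 0 0" --pt "0 0 0 0" --pt "0 0 0 0" --pt "0 0 0 0"

```text
clock: 15.23
ee_pos: [0.5024, 0.1156, 0.1796]
eef_rot: [-0.125, 3.139, -0.0]
wrist_force: [-0.6, -1.4, -0.3]
opening: 0.586
finger_force: 0.0
```

```bash
python3 - <<'E'
from h import *
np.set_printoptions(precision=4,suppress=True)
c=cap('wrist','w9'); s=readout.sense(); print(s['ee_pos'],s['eef_rot'],c['o'])
for k in blobs(c,'black'):
  print(cen(k),cv2.contourArea(k),cv2.boundingRect(k),onz(c,[cen(k)],.05)[0])
E
```

```text
[0.5025 0.1151 0.1795] [-0.1229  3.1389 -0.0003] [0.4275 0.1092 0.3491]
[321.1234 349.8011] 41277.0 (23, 242, 598, 158) [0.703  0.1315 0.05  ]
[266.3023 109.8498] 527.0 (253, 98, 28, 25) [0.4434 0.0613 0.05  ]
[334.8193 107.0744] 450.0 (323, 95, 24, 25) [0.4361 0.1224 0.05  ]
[402.8669 103.5474] 553.5 (388, 92, 30, 25) [0.4282 0.1827 0.05  ]
```

View pics/w9.png

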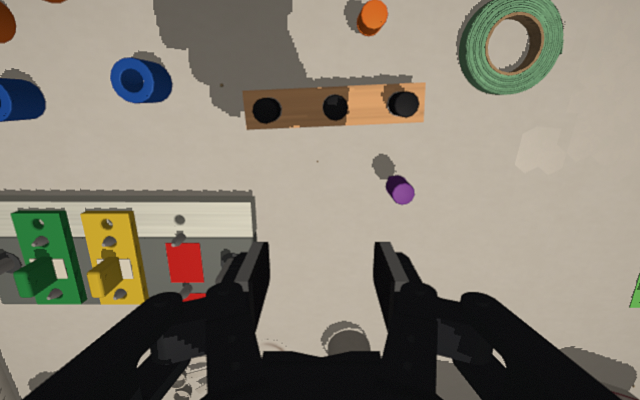

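Three black pins stand in the rack, at (266,110), (335,107) and (403,104), and both lids look flush. I'm taking the right-hand pin at (0.443, 0.062); the orange pin (372,17) and purple pin (401,190) stay put.

>>> step_arm --pt "-0.0148 -0.0136 -0.0225 0" --pt "-0.0148 -0.0136 -0.0225 0" --pt "-0.0148 -0.0136 -0.0225 0" --pt "-0.0148 -0.0136 -0.0225 0" --pt "0 0 0 0" --pt "0 0 0 0" --pt "0 0 0 0" --hand 0.05

```text
clock: 15.87
ee_pos: [0.444, 0.0606, 0.0906]
eef_rot: [-0.121, 3.138, -0.0]
wrist_force: [0.7, 0.0, 0.3]
opening: 0.585
finger_force: 0.0
```

```bash
python3 - <<'E'
from h import *
np.set_printoptions(precision=4,suppress=True)
c=cap('wrist','w10'); s=readout.sense(); print(s['ee_pos'],s['eef_rot'],c['o'])
for k in blobs(c,'black'):
  print(cen(k),cv2.contourArea(k),cv2.boundingRect(k),onz(c,[cen(k)],.055)[0])
E
```

```text
[0.4444 0.0609 0.0911] [-0.122   3.1368 -0.0004] [0.3689 0.0543 0.2601]
[320.6253 349.937 ] 41124.0 (21, 242, 599, 158) [0.5584 0.0688 0.055 ]
[324.1092 211.1329] 990.5 (309, 191, 32, 41) [0.4433 0.0623 0.055 ]
[413.4559 207.2129] 1114.0 (393, 187, 42, 41) [0.4358 0.1221 0.055 ]
[503.6847 203.2527] 1394.0 (478, 183, 52, 41) [0.4284 0.182  0.055 ]
```

View pics/w10.png

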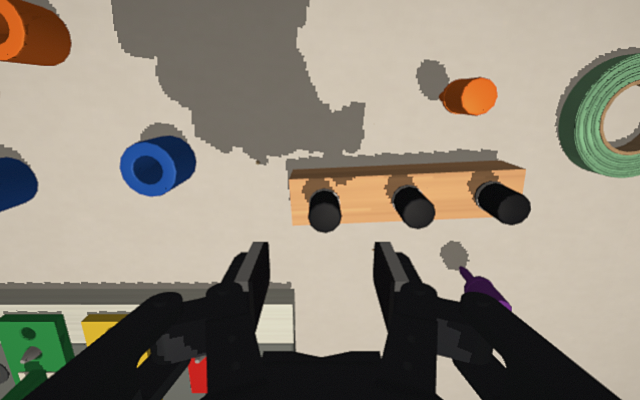

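>>> step_arm --pt "-0.001 0.0015 -0.015 0" --pt "0 0 -0.015 0" --pt "0 0 -0.012 0" --pt "0 0 -0.009 0" --pt "0 0 0 0" --pt "0 0 0 0"

```text
clock: 16.42
ee_pos: [0.442, 0.063, 0.0388]
eef_rot: [0.124, -3.139, -0.0]
wrist_force: [0.1, 0.2, 0.6]
opening: 0.585
finger_force: 0.0
```

>>> step_arm --pt "0 0 0 0" --pt "0 0 0 0" --pt "0 0 0 0" --pt "0 0 0 0" --pt "0 0 0 0" --pt "0 0 0 0" --hand 0.0 --force 40

```text
clock: 16.92
ee_pos: [0.4448, 0.0615, 0.0419]
eef_rot: [-0.123, 3.133, -0.005]
wrist_force: [0.8, -6.0, 15.8]
opening: 0.001
finger_force: 8.0
```

>>> step_arm --pt "0 0 0.015 0" --pt "0 0 0.025 0" --pt "0 0 0.03 0" --pt "0 0 0.03 0" --pt "0 0 0 0" --pt "0 0 0 0"

```text
clock: 17.42
ee_pos: [0.4433, 0.0627, 0.1408]
eef_rot: [-0.124, 3.135, -0.001]
wrist_force: [-1.1, 0.8, -1.6]
opening: -0.001
finger_force: 0.0
```

```bash
python3 - <<'E'
from h import *
np.set_printoptions(precision=4,suppress=True)
c=cap('wrist','w11'); s=readout.sense(); print(s['ee_pos'],s['eef_rot'],c['o'])
im=c['pixels'][150:330,230:420]; cv2.imwrite('pics/w11c.png',cv2.resize(im,None,fx=3,fy=3,interpolation=cv2.INTER_CUBIC))
E
```

```text
[0.4424 0.0628 0.1392] [-0.1236  3.1377 -0.0003] [0.3679 0.0563 0.3101]
```

View pics/w11c.png

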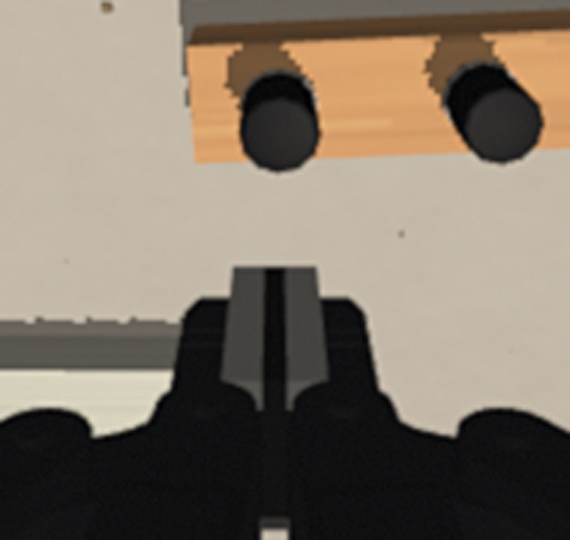

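The gripper closed on nothing and the pin is still in its hole. I'll check where the fingertips really are against the projected TCP and the pin-head top.

```bash
python3 - <<'E'
from h import *
np.set_printoptions(precision=4,suppress=True)
c=cap('wrist'); s=readout.sense(); T=s['ee_pos']; Rt=rot(s['eef_rot']); print(T,Rt)
for d in (0,-.019):
  for dx in (-.011,0,.011): print(d,dx,proj(c,[T+Rt@np.array([dx,0,d])]))
print('top',onz(c,[(323,195)],.068),'cam in tool',Rt.T@(c['o']-T))
for n in ['side','scene']:
  k=cap(n); p=proj(k,[T])[0]; print(n,p); x,y=p.astype(int)
  im=k['pixels'][max(y-40,0):y+60,x-50:x+50]; cv2.imwrite('pics/t_%s.png'%n,cv2.resize(im,(400,400),interpolation=cv2.INTER_CUBIC))
a=[cv2.imread('pics/t_%s.png'%n) for n in ['side','scene']]; cv2.imwrite('pics/t.png',np.hstack(a))
E
```

```text
[0.4418 0.0629 0.1383] [[-0.9969 -0.0787 -0.0002]
 [-0.0787  0.9969  0.0001]
 [ 0.0002  0.0002 -1.    ]]
0 -0.011 [[321.8905 249.1577]]
0 0 [[321.9168 231.7879]]
0 0.011 [[321.9441 213.7997]]
-0.019 -0.011 [[322.0033 265.5775]]
-0.019 0 [[322.0347 246.6323]]
-0.019 0.011 [[322.0673 226.9391]]
top [[0.4413 0.064  0.068 ]] cam in tool [ 0.0747 -0.0007 -0.1704]
side [364.3837 171.32  ]
scene [299.4606 208.0193]
```

View pics/t.png

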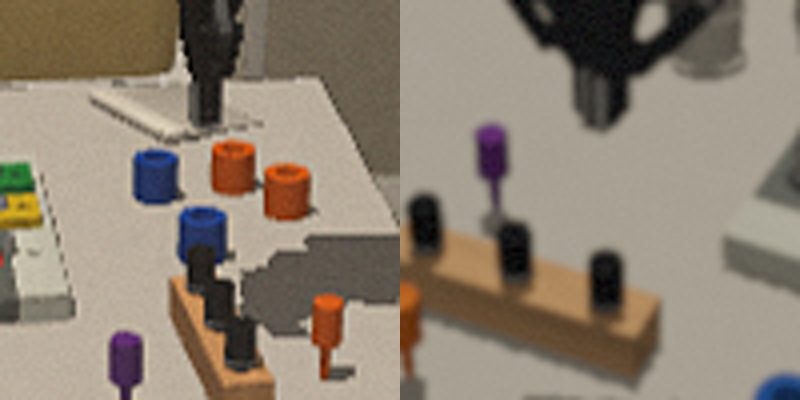

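```bash
python3 - <<'E'
from h import *
np.set_printoptions(precision=4,suppress=True)
a=cap('side');b=cap('scene'); s=readout.sense(); print(s['ee_pos'])
def tri(L):
    A=np.zeros((3,3));B=np.zeros(3)
    for c,p in L:
        d=ray(c,[p])[0];d/=np.linalg.norm(d);M=np.eye(3)-np.outer(d,d);A+=M;B+=M@c['o']
    return np.linalg.solve(A,B)
print(tri([(a,(365.3,162.5)),(b,(299,199.5))]))
w=cap('wrist')
# wrist: near edge of pads at row 239, cols (307..336 -> 29px)
r=ray(w,[(230+233/3,239),(230+318/3,239)]); print(r)
d=r[1]-r[0]; print('depth if both pads 22.. width?', np.linalg.norm(d))
E
```

```text
[0.4412 0.063  0.1376]
[0.4388 0.0611 0.1644]
[[ 0.4244 -0.0065 -0.9166]
 [ 0.4174  0.0811 -0.9165]]
depth if both pads 22.. width? 0.08793512035650411
```

The side and scene views put the shut fingertips about 26 mm above the reported TCP. That matches the 15.8 N push when the tips closed on top of the 68 mm high head. I'll grip about 25 mm lower from here on.

>>> step_arm --pt "0 0 0 0" --pt "0 0 0 0" --pt "0 0 -0.01 0" --pt "0 0 -0.02 0" --pt "0 0 -0.025 0" --pt "0 0 -0.025 0" --pt "0 0 -0.02 0" --pt "0 0 0 0" --hand 0.05

```text
clock: 18.43
ee_pos: [0.4387, 0.0634, 0.0339]
eef_rot: [0.123, -3.133, -0.002]
wrist_force: [-0.8, -0.6, -0.5]
opening: 0.582
finger_force: 0.0
```

>>> step_arm --pt "0 0 -0.008 0" --pt "0 0 -0.008 0" --pt "0 0 -0.006 0" --pt "0 0 0 0" --pt "0 0 0 0"

```text
clock: 18.85
ee_pos: [0.442, 0.0629, 0.0169]
eef_rot: [-0.124, 3.139, 0.0]
wrist_force: [1.0, -0.1, 0.1]
opening: 0.584
finger_force: 0.0
```

>>> step_arm --pt "0 0 0 0" --pt "0 0 0 0" --pt "0 0 0 0" --pt "0 0 0 0" --pt "0 0 0 0" --pt "0 0 0 0" --hand 0.0 --force 40

```text
clock: 19.35
ee_pos: [0.4424, 0.0628, 0.0174]
eef_rot: [-0.124, 3.138, -0.0]
wrist_force: [-1.0, 0.1, 5.0]
opening: 0.24
finger_force: 39.2
```

>>> step_arm --pt "0 0 0.02 0" --pt "0 0 0.03 0" --pt "0 0 0.03 0" --pt "0 0 0.03 0" --pt "0 0 0 0" --pt "0 0 0 0"

```text
clock: 19.85
ee_pos: [0.4431, 0.0627, 0.1282]
eef_rot: [-0.124, 3.136, -0.001]
wrist_force: [-0.8, 0.1, -0.8]
opening: 0.235
finger_force: 39.7
```

>>> step_arm --pt "0.0219 -0.0281 0 0" --pt "0.0219 -0.0281 0 0" --pt "0.0219 -0.0281 0 0" --pt "0.0219 -0.0281 0 0" --pt "0.0219 -0.0281 0 0" --pt "0.0219 -0.0281 0 0" --pt "0 0 0 0"

```text
clock: 20.43
ee_pos: [0.5746, -0.1101, 0.1229]
eef_rot: [0.118, -3.137, -0.001]
wrist_force: [0.9, -0.6, -1.0]
opening: 0.242
finger_force: 39.7
```

>>> step_arm --pt "0 0 -0.02 0" --pt "0 0 -0.025 0" --pt "0 0 -0.015 0" --pt "0 0 0 0" --pt "0 0 0 0" --pt "0 0 0 0"

```text
clock: 20.93
ee_pos: [0.5733, -0.1056, 0.0672]
eef_rot: [-0.124, 3.139, -0.0]
wrist_force: [0.2, -0.8, -0.5]
opening: 0.238
finger_force: 39.7
```

```bash
python3 - <<'E'
from h import *
np.set_printoptions(precision=4,suppress=True)
c=cap('wrist','w12'); s=readout.sense(); print(s['ee_pos'],s['eef_rot'],c['o'])
im=c['pixels'][60:330,200:460]; cv2.imwrite('pics/w12c.png',cv2.resize(im,None,fx=2.2,fy=2.2,interpolation=cv2.INTER_CUBIC))
for k,n in (('yellow',.034),('green',.034)):
  H,r=lid(c,k,n)
  for q in H: print(*q)
E
```

```text
[ 0.5738 -0.1058  0.0678] [-0.1239  3.1379 -0.0008] [ 0.4985 -0.1121  0.2367]
[ 0.5719 -0.1059] [0.01   0.0121] 170.5
[ 0.626  -0.1888] [0.0177 0.0121] 215.0
[ 0.5988 -0.1763] [0.0147 0.0137] 266.0
[ 0.577 -0.176] [0.0099 0.0106] 163.0
```

View pics/w12c.png

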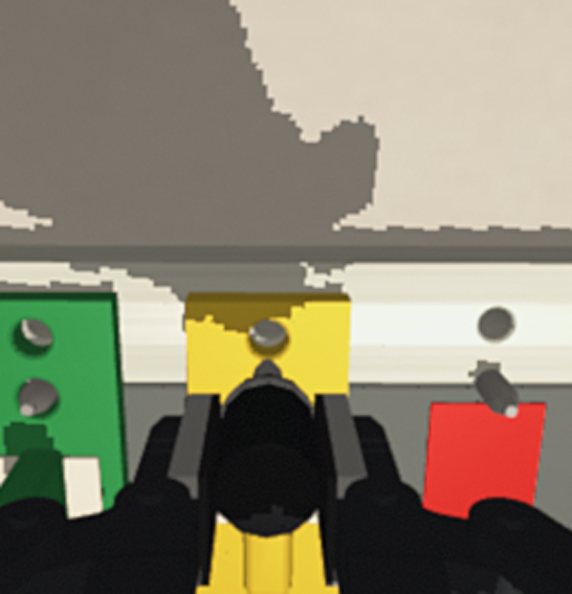

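The pin shank tip shows at crop (267,362), full-frame (321,224), in line with the lid's lock hole at crop (268,334). I'll work out the tip's offset from the hole.

```bash
python3 - <<'E'
from h import *
np.set_printoptions(precision=4,suppress=True)
c=cap('wrist'); s=readout.sense(); print(s['ee_pos'])
for z in (.05,.055,.06): print(z,onz(c,[(321.4,224.5)],z))
print('head top at', onz(c,[(321.7,60+470/2.2)],s['ee_pos'][2]-.0135+.064))
E
```

```text
[ 0.574  -0.1059  0.0681]
0.05 [[ 0.5756 -0.1058  0.05  ]]
0.055 [[ 0.5735 -0.1059  0.055 ]]
0.06 [[ 0.5715 -0.1061  0.06  ]]
head top at [[ 0.5694 -0.1062  0.1186]]
```

>>> step_arm --pt "0 0 -0.01 0" --pt "0 0 -0.008 0" --pt "0 0 -0.008 0" --pt "0 0 -0.008 0" --pt "0 0 0 0"

```text
clock: 21.45
ee_pos: [0.5718, -0.1051, 0.0301]
eef_rot: [0.124, -3.136, -0.002]
wrist_force: [0.2, 0.6, -0.6]
opening: 0.236
finger_force: 39.7
```

>>> step_arm --pt "0 0 -0.006 0" --pt "0 0 -0.005 0" --pt "0 0 -0.004 0" --pt "0 0 -0.002 0" --pt "0 0 0 0"

```text
clock: 21.87
ee_pos: [0.5734, -0.1057, 0.0173]
eef_rot: [-0.124, 3.139, -0.0]
wrist_force: [-8.1, 2.8, 14.9]
opening: 0.243
finger_force: 41.2
```

>>> step_arm --pt "0 0 0 0" --pt "0 0 0 0" --pt "0 0 0 0" --pt "0 0 0 0" --pt "0 0 0.02 0" --pt "0 0 0.03 0" --pt "0 0 0.03 0" --pt "0 0 0.03 0" --hand 0.045

```text
clock: 22.53
ee_pos: [0.5729, -0.1055, 0.1265]
eef_rot: [0.124, -3.138, -0.001]
wrist_force: [0.4, 0.5, 0.3]
opening: 0.524
finger_force: 0.0
```

>>> step_arm --pt "-0.0196 0.0325 0 0" --pt "-0.0196 0.0325 0 0" --pt "-0.0196 0.0325 0 0" --pt "-0.0196 0.0325 0 0" --pt "-0.0196 0.0325 0 0" --pt "-0.0196 0.0325 0 0" --pt "-0.0196 0.0325 0 0" --pt "0 0 0 0" --hand 0.05

```text
clock: 23.2
ee_pos: [0.433, 0.1262, 0.1257]
eef_rot: [0.131, -3.138, -0.003]
wrist_force: [0.5, -0.8, 0.1]
opening: 0.583
finger_force: 0.0
```

>>> step_arm --pt "0 0 0 0" --pt "0 0 0 0"

```text
clock: 23.37
ee_pos: [0.4364, 0.1217, 0.1257]
eef_rot: [-0.125, 3.138, -0.0]
wrist_force: [-0.1, 0.3, 0.2]
opening: 0.588
finger_force: 0.0
```

```bash
python3 - <<'E'
from h import *
np.set_printoptions(precision=4,suppress=True)
c=cap('wrist','w13'); s=readout.sense(); print(s['ee_pos'],c['o'])
for k in blobs(c,'black'):
  print(cen(k),cv2.contourArea(k),cv2.boundingRect(k),onz(c,[cen(k)],.055)[0])
for k in ('yellow','green'):
  H,r=lid(c,k,.034); print(k,[q[0] for q in H])
E
```

```text
[0.4366 0.1212 0.1257] [0.3615 0.1152 0.2952]
[ 52.4865 325.1957] 1049.0 (29, 305, 48, 41) [ 0.5746 -0.1065  0.055 ]
[320.8242 349.9528] 41084.0 (23, 242, 597, 158) [0.583  0.1329 0.055 ]
[321.7148 195.7529] 700.0 (309, 179, 27, 34) [0.4358 0.1218 0.055 ]
[398.8441 192.5611] 777.0 (382, 176, 35, 34) [0.4284 0.1815 0.055 ]
yellow [array([ 0.5738, -0.0781])]
green [array([ 0.6361, -0.1448]), array([ 0.6307, -0.1631]), array([ 0.5843, -0.1487])]
```

>>> step_arm --pt "-0.0007 0.0004 -0.02 0" --pt "0 0 -0.025 0" --pt "0 0 -0.025 0" --pt "0 0 -0.02 0" --pt "0 0 -0.012 0" --pt "0 0 -0.007 0" --pt "0 0 0 0" --pt "0 0 0 0"

```text
clock: 24.08
ee_pos: [0.4359, 0.1218, 0.0173]
eef_rot: [-0.123, 3.139, 0.0]
wrist_force: [-1.0, 0.0, 1.3]
opening: 0.586
finger_force: 0.0
```

>>> step_arm --pt "0 0 0 0" --pt "0 0 0 0" --pt "0 0 0 0" --pt "0 0 0 0" --pt "0 0 0 0" --pt "0 0 0 0" --hand 0.0 --force 40

```text
clock: 24.58
ee_pos: [0.4363, 0.1222, 0.018]
eef_rot: [-0.124, 3.137, -0.0]
wrist_force: [0.3, -0.2, 5.9]
opening: 0.235
finger_force: 39.1
```

>>> step_arm --pt "0 0 0.02 0" --pt "0 0 0.03 0" --pt "0 0 0.03 0" --pt "0 0 0.03 0" --pt "0 0 0.01 0" --pt "0 0 0 0"

```text
clock: 25.08
ee_pos: [0.4373, 0.1222, 0.1399]
eef_rot: [-0.124, 3.134, -0.0]
wrist_force: [0.2, -0.9, -0.3]
opening: 0.241
finger_force: 39.6
```

>>> step_arm --pt "0.0158 -0.0333 0 0" --pt "0.0158 -0.0333 0 0" --pt "0.0158 -0.0333 0 0" --pt "0.0158 -0.0333 0 0" --pt "0.0158 -0.0333 0 0"

```text
clock: 25.5
ee_pos: [0.5141, -0.0457, 0.1349]
eef_rot: [0.124, -3.138, -0.001]
wrist_force: [1.2, 0.2, -0.4]
opening: 0.237
finger_force: 39.6
```

>>> step_arm --pt "0.0158 -0.0333 0 0" --pt "0.0158 -0.0333 0 0" --pt "0.0158 -0.0333 0 0" --pt "0.0158 -0.0333 0 0" --pt "0 0 0 0" --pt "0 0 0 0"

```text
clock: 26.0
ee_pos: [0.5768, -0.1786, 0.1338]
eef_rot: [0.12, -3.136, -0.003]
wrist_force: [-0.3, -0.3, 0.1]
opening: 0.241
finger_force: 39.6
```

>>> step_arm --pt "0 0 -0.02 0" --pt "0 0 -0.03 0" --pt "0 0 -0.02 0" --pt "0 0 0 0" --pt "0 0 0 0" --pt "0 0 0 0"

```text
clock: 26.5
ee_pos: [0.5779, -0.1771, 0.0679]
eef_rot: [-0.125, 3.138, -0.001]
wrist_force: [-0.3, 0.3, -0.9]
opening: 0.239
finger_force: 39.6
```

```bash
python3 - <<'E'
from h import *
np.set_printoptions(precision=4,suppress=True)
c=cap('wrist','w14'); s=readout.sense(); print(s['ee_pos'],s['eef_rot'],c['o'])
H,r=lid(c,'green',.034); print([q for q in H])
im=c['pixels'][200:250,290:355]; g=cv2.cvtColor(im,cv2.COLOR_BGR2HSV)
# first non-green row below hole, per column
print((cv2.inRange(g,np.array(RNG['green'][0]),np.array(RNG['green'][1]))[5:35:2,15:50]>0).astype(int).tolist().__str__().replace(', ','').replace('][','\n'))
E
```

```text
[ 0.5784 -0.1775  0.0685] [-0.1246  3.1371 -0.0017] [ 0.5029 -0.1835  0.2374]
[(array([ 0.5772, -0.1777]), array([0.0102, 0.0123]), 190.5)]
[[11111111111111111111111111111111111
11111111111000000000011111111111111
11111111000000000000000111111111111
11111111000000000000000001111111111
11111111000000000000000001111111111
11111111100000000000000111111111111
11111111111000000000011111111111111
11111111111111111111111111111111111
11111111111111000001111111111111111
11111111111100000000011111111111111
11111111111000000000001111111111111
11111111110000000000000111111111111
11111111100000000000000011111111111
11111000000000000000000000001111111
11000000000000000000000000000001111]]
```

The tip sits right behind the hole, as it did with the first pin, so I'm inserting it.

>>> step_arm --pt "0 0 -0.01 0" --pt "0 0 -0.008 0" --pt "0 0 -0.008 0" --pt "0 0 -0.008 0" --pt "0 0 0 0"

```text
clock: 26.97
ee_pos: [0.5765, -0.1769, 0.0303]
eef_rot: [0.124, -3.137, -0.003]
wrist_force: [0.6, -1.2, -1.2]
opening: 0.239
finger_force: 39.6
```

>>> step_arm --pt "0 0 -0.006 0" --pt "0 0 -0.005 0" --pt "0 0 -0.004 0" --pt "0 0 -0.002 0" --pt "0 0 0 0"

```text
clock: 27.38
ee_pos: [0.5778, -0.1776, 0.0179]
eef_rot: [-0.124, 3.138, -0.001]
wrist_force: [-8.5, 3.9, 18.9]
opening: 0.243
finger_force: 41.5
```

>>> step_arm --pt "0 0 0 0" --pt "0 0 0 0" --pt "0 0 0 0" --pt "0 0 0 0" --pt "0 0 0.02 0" --pt "0 0 0.03 0" --pt "0 0 0.03 0" --pt "0 0 0.03 0" --hand 0.045

```text
clock: 28.05
ee_pos: [0.5771, -0.1773, 0.1264]
eef_rot: [0.124, -3.138, -0.001]
wrist_force: [0.4, -0.4, 0.5]
opening: 0.529
finger_force: 0.0
```

>>> step_arm --pt "-0.0098 0.0028 0.004 -0.1209" --pt "-0.0098 0.0028 0.004 -0.1209" --pt "-0.0098 0.0028 0.004 -0.1209" --pt "-0.0098 0.0028 0.004 -0.1209" --pt "-0.0098 0.0028 0.004 -0.1209" --pt "-0.0098 0.0028 0.004 -0.1209" --pt "-0.0098 0.0028 0.004 -0.1209" --hand 0.062

```text
clock: 28.63
ee_pos: [0.5084, -0.1577, 0.1536]
eef_rot: [-1.185, -2.909, -0.0]
wrist_force: [-0.1, -0.1, 0.6]
opening: 0.73
finger_force: 0.0
```

>>> step_arm --pt "-0.0098 0.0028 0.004 -0.1209" --pt "-0.0098 0.0028 0.004 -0.1209" --pt "-0.0098 0.0028 0.004 -0.1209" --pt "-0.0098 0.0028 0.004 -0.1209" --pt "-0.0098 0.0028 0.004 -0.1209" --pt "-0.0098 0.0028 0.004 -0.1209" --pt "0 0 0 0" --pt "0 0 0 0"

```text
clock: 29.3
ee_pos: [0.4504, -0.1413, 0.1778]
eef_rot: [2.129, 2.309, 0.0]
wrist_force: [-0.0, 0.2, -0.1]
opening: 0.731
finger_force: 0.0
```

```bash
python3 - <<'E'
from h import *
np.set_printoptions(precision=4,suppress=True)
c=cap('wrist','w15'); s=readout.sense(); print(s['ee_pos'],s['eef_rot'],s['joint_pos'],c['o'])
for col in ('blue','orange'):
  for k in blobs(c,col,150): print(col,cen(k),cv2.contourArea(k),cv2.boundingRect(k),onz(c,[cen(k)],.02)[0])
E
```

```text
[ 0.4505 -0.1413  0.1775] [2.1282 2.3101 0.0003] [-0.5821 -0.2948 -0.3275  1.5375  0.0001  0.9068] [ 0.4439 -0.0673  0.3473]
blue [321.4953 220.3139] 1268.0 (303, 198, 38, 45) [ 0.4554 -0.1957  0.02  ]
blue [303.2027  89.1187] 1422.5 (282, 67, 43, 45) [ 0.4267 -0.0619  0.02  ]
orange [254.8212 227.0878] 1226.5 (234, 206, 41, 45) [ 0.3833 -0.2095  0.02  ]
orange [216.5991 172.335 ] 1492.5 (193, 151, 48, 44) [ 0.3424 -0.1513  0.02  ]
```

View pics/w15.png

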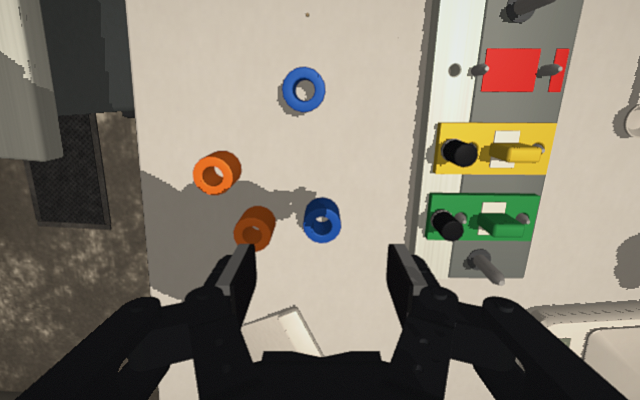

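Both lids carry pin heads at (460,153) and (446,226). The blue sleeves are at (304,89) and (322,220), with the orange ones at (216,172) and (255,228), which I'm leaving alone. I've now used up my picture views, one over the limit of 14, so from here I check by numbers only.

>>> step_arm --pt "0.001 -0.0136 -0.022 0" --pt "0.0013 -0.0136 -0.025 0" --pt "0.0013 -0.0136 -0.025 0" --pt "0.0013 -0.0136 -0.025 0" --pt "0 0 0 0" --pt "0 0 0 0" --pt "0 0 0 0" --hand 0.056

```text
clock: 29.93
ee_pos: [0.4555, -0.1953, 0.0815]
eef_rot: [2.131, 2.308, 0.0]
wrist_force: [1.6, -0.3, 1.5]
opening: 0.657
finger_force: 0.0
```

```bash
python3 - <<'E'
from h import *
np.set_printoptions(precision=4,suppress=True)
c=cap('wrist','w16'); s=readout.sense(); print(s['ee_pos'],s['eef_rot'],c['o'])
for col in ('blue','orange'):
  for k in blobs(c,col,150): print(col,cen(k),cv2.contourArea(k),cv2.boundingRect(k),onz(c,[cen(k)],.02)[0])
w=dict(c); w['o']=np.array([0.59958195,0.07416981,0.37338389]); w['R']=rot([2.84568764,9.5167e-4,-6.067e-4])
print('left post',onz(w,[(335.3,145.6)],.024))
E
```

```text
[ 0.4558 -0.1955  0.0821] [2.1304 2.3068 0.0005] [ 0.4492 -0.1214  0.2511]
blue [321.1443 200.6704] 2663.0 (294, 169, 56, 63) [ 0.4555 -0.1961  0.02  ]
blue [295.3359  15.5886] 1484.0 (260, 0, 65, 36) [ 0.429  -0.0733  0.02  ]
orange [223.3596 213.1238] 2954.0 (191, 182, 65, 63) [ 0.382 -0.212  0.02 ]
orange [163.9227 126.9824] 3753.5 (125, 99, 80, 60) [ 0.3409 -0.1506  0.02  ]
left post [[0.6148 0.0236 0.024 ]]
```

>>> step_arm --pt "0 0 -0.02 0" --pt "0 0 -0.025 0" --pt "0 0 -0.02 0" --pt "0 0 -0.015 0" --pt "0 0 -0.01 0" --pt "0 0 0 0" --pt "0 0 0 0"

```text
clock: 30.57
ee_pos: [0.4556, -0.1955, -0.0083]
eef_rot: [2.132, 2.306, 0.0]
wrist_force: [0.3, -0.5, 0.4]
opening: 0.658
finger_force: 0.0
```

>>> step_arm --pt "0 0 0 0" --pt "0 0 0 0" --pt "0 0 0 0" --pt "0 0 0 0" --pt "0 0 0 0" --pt "0 0 0 0" --hand 0.0 --force 40

```text
clock: 31.07
ee_pos: [0.4562, -0.1962, -0.0074]
eef_rot: [2.131, 2.304, 0.001]
wrist_force: [-1.4, 0.6, 5.9]
opening: 0.448
finger_force: 40.3
```

>>> step_arm --pt "0 0 0.02 0" --pt "0 0 0.03 0" --pt "0 0 0.03 0" --pt "0 0 0.03 0" --pt "0 0 0 0" --pt "0 0 0 0"

```text
clock: 31.57
ee_pos: [0.4566, -0.1967, 0.1035]
eef_rot: [2.13, 2.303, 0.001]
wrist_force: [-0.5, -0.3, -0.7]
opening: 0.448
finger_force: 40.6
```

```bash
python3 - <<'E'
from h import *
np.set_printoptions(precision=4,suppress=True)
c=cap('wrist','w17'); s=readout.sense(); T=s['ee_pos'];print(T,c['o'])
for k in blobs(c,'blue',150): print(cen(k),cv2.contourArea(k),cv2.boundingRect(k),onz(c,[cen(k)],T[2]+.03)[0])
E
```

```text
[ 0.4556 -0.196   0.1016] [ 0.4498 -0.1223  0.2728]
[321.0762 257.9903] 7490.0 (276, 203, 91, 108) [ 0.4564 -0.1977  0.1316]
[294.8099  17.576 ] 1402.5 (263, 0, 60, 39) [ 0.4379 -0.094   0.1316]
```

>>> step_arm --pt "0.0357 -0.006 0 0" --pt "0.0357 -0.006 0 0" --pt "0.0357 -0.006 0 0" --pt "0.0357 -0.006 0 0" --pt "0.0357 -0.006 0 0" --pt "0 0 0 0" --pt "0 0 0 0"

```text
clock: 32.2
ee_pos: [0.6332, -0.2248, 0.0965]
eef_rot: [-2.129, -2.303, 0.002]
wrist_force: [-0.9, 0.2, -0.0]
opening: 0.449
finger_force: 40.7
```

```bash
python3 - <<'E'
from h import *
np.set_printoptions(precision=4,suppress=True)
c=cap('wrist','w18'); s=readout.sense(); T=s['ee_pos'];print(T,s['joint_pos'])
for k in ('green','yellow'):
  for b in blobs(c,k,200): print(k,onz(c,[cen(b)],.034)[0], cv2.contourArea(b))
b=max(blobs(c,'blue',150),key=cv2.contourArea); print(onz(c,[cen(b)],T[2]+.03))
E
```

```text
[ 0.6326 -0.2248  0.0981] [-0.5356  0.3334  0.1641  1.4054 -0.0001  0.9568]
green [ 0.6264 -0.1726  0.034 ] 9930.0
yellow [ 0.6234 -0.11    0.034 ] 9101.5
[[ 0.6331 -0.224   0.1281]]
```

>>> step_arm --pt "0 0 -0.02 0" --pt "0 0 -0.015 0" --pt "0 0 -0.01 0" --pt "0 0 -0.01 0" --pt "0 0 0 0" --pt "0 0 0 0"

```text
clock: 32.75
ee_pos: [0.633, -0.2254, 0.0459]
eef_rot: [-2.133, -2.306, 0.0]
wrist_force: [-0.6, 0.4, -1.0]
opening: 0.445
finger_force: 40.8
```

>>> step_arm --pt "0 0 -0.01 0" --pt "0 0 -0.008 0" --pt "0 0 -0.006 0" --pt "0 0 -0.004 0" --pt "0 0 -0.003 0" --pt "0 0 0 0"

```text
clock: 33.25
ee_pos: [0.6331, -0.2252, 0.0166]
eef_rot: [-2.133, -2.306, 0.001]
wrist_force: [-10.2, 4.0, 18.4]
opening: 0.451
finger_force: 42.7
```

>>> step_arm --pt "0 0 0 0" --pt "0 0 0 0" --pt "0 0 0 0" --pt "0 0 0 0" --pt "0 0 0.02 0" --pt "0 0 0.03 0" --pt "0 0 0.03 0" --pt "0 0 0.03 0" --hand 0.056

```text
clock: 33.92
ee_pos: [0.6332, -0.2253, 0.1254]
eef_rot: [-2.133, -2.306, 0.0]
wrist_force: [0.4, 0.6, -0.3]
opening: 0.656
finger_force: 0.0
```

>>> step_arm --pt "-0.0296 0.0232 0 0" --pt "-0.0296 0.0232 0 0" --pt "-0.0296 0.0232 0 0" --pt "-0.0296 0.0232 0 0" --pt "-0.0296 0.0232 0 0" --pt "-0.0296 0.0232 0 0" --pt "-0.0296 0.0232 0 0" --pt "0 0 0 0"

```text
clock: 34.58
ee_pos: [0.422, -0.0594, 0.1243]
eef_rot: [-2.13, -2.307, 0.0]
wrist_force: [0.7, -0.9, 0.6]
opening: 0.654
finger_force: 0.0
```

>>> step_arm --pt "0 0 -0.02 0" --pt "0 0 -0.02 0" --pt "0 0 0 0" --pt "0 0 0 0"

```text
clock: 34.92
ee_pos: [0.4257, -0.0628, 0.0842]
eef_rot: [-2.132, -2.305, 0.001]
wrist_force: [-0.5, -0.4, 0.3]
opening: 0.656
finger_force: 0.0
```

```bash
python3 - <<'E'
from h import *
np.set_printoptions(precision=4,suppress=True)
c=cap('wrist','w19'); s=readout.sense(); T=s['ee_pos'];print(T,s['joint_pos'])
for b in blobs(c,'blue',150): print(cen(b),cv2.boundingRect(b),onz(c,[cen(b)],.02)[0])
c=cap('scene')
for b in blobs(c,'blue',100):
  q=onz(c,[cen(b)],.044)[0]
  if q[0]<.8: print(cen(b),cv2.boundingRect(b),q)
E
```

```text
[ 0.4263 -0.0631  0.0852] [-0.4524 -0.4251 -0.5971  1.3989  0.      1.0405]
[324.0868 201.1009] (297, 170, 55, 62) [ 0.4279 -0.0645  0.02  ]
[345.3333 273.5892] (338, 262, 16, 24) [ 0.4073 -0.0713  0.044 ]
[447.3765 238.1365] (439, 227, 19, 22) [ 0.6268 -0.2238  0.044 ]
```

>>> step_arm --pt "0.0018 -0.0015 -0.02 0" --pt "0 0 -0.025 0" --pt "0 0 -0.02 0" --pt "0 0 -0.016 0" --pt "0 0 -0.013 0" --pt "0 0 0 0" --pt "0 0 0 0"

```text
clock: 35.6
ee_pos: [0.4283, -0.0647, -0.0087]
eef_rot: [-2.133, -2.306, 0.0]
wrist_force: [0.1, 0.1, 0.7]
opening: 0.658
finger_force: 0.0
```

>>> step_arm --pt "0 0 0 0" --pt "0 0 0 0" --pt "0 0 0 0" --pt "0 0 0 0" --pt "0 0 0 0" --pt "0 0 0 0" --hand 0.0 --force 40

```text
clock: 36.1
ee_pos: [0.4294, -0.0652, -0.0075]
eef_rot: [2.131, 2.304, 0.001]
wrist_force: [-1.6, 0.9, 6.6]
opening: 0.447
finger_force: 40.6
```

>>> step_arm --pt "0 0 0.02 0" --pt "0 0 0.03 0" --pt "0 0 0.03 0" --pt "0 0 0.03 0" --pt "0 0 0 0" --pt "0 0 0 0"

```text
clock: 36.6
ee_pos: [0.4298, -0.0654, 0.1032]
eef_rot: [2.13, 2.303, 0.002]
wrist_force: [0.2, -0.7, -1.2]
opening: 0.443
finger_force: 40.6
```

```bash
python3 - <<'E'
from h import *
np.set_printoptions(precision=4,suppress=True)
c=cap('wrist','w20'); s=readout.sense(); T=s['ee_pos'];print(T,c['o'])
for k in blobs(c,'blue',150): print(cen(k),cv2.contourArea(k),cv2.boundingRect(k),onz(c,[cen(k)],T[2]+.03)[0])
E
```

```text
[ 0.4288 -0.0649  0.1015] [0.423  0.0089 0.2726]
[321.0984 256.7561] 7496.0 (276, 202, 91, 107) [ 0.4295 -0.0657  0.1315]
```

>>> step_arm --pt "0.031 0.0147 0 0" --pt "0.031 0.0147 0 0" --pt "0.031 0.0147 0 0" --pt "0.031 0.0147 0 0" --pt "0.031 0.0147 0 0" --pt "0.031 0.0147 0 0" --pt "0 0 0 0" --pt "0 0 0 0"

```text
clock: 37.32
ee_pos: [0.6135, 0.0246, 0.0976]
eef_rot: [-2.129, -2.305, 0.004]
wrist_force: [-0.7, 0.4, -0.7]
opening: 0.447
finger_force: 40.8
```

>>> step_arm --pt "0 0 -0.02 0" --pt "0 0 -0.015 0" --pt "0 0 -0.01 0" --pt "0 0 -0.01 0" --pt "0 0 0 0" --pt "0 0 0 0"

```text
clock: 37.82
ee_pos: [0.6135, 0.0233, 0.0456]
eef_rot: [-2.134, -2.305, 0.001]
wrist_force: [-0.1, -0.6, -1.1]
opening: 0.447
finger_force: 41.0
```

>>> step_arm --pt "0 0 -0.01 0" --pt "0 0 -0.008 0" --pt "0 0 -0.006 0" --pt "0 0 -0.004 0" --pt "0 0 -0.003 0" --pt "0 0 0 0"

```text
clock: 38.32
ee_pos: [0.614, 0.0234, 0.0166]
eef_rot: [2.133, 2.306, -0.001]
wrist_force: [-10.5, -1.2, 18.4]
opening: 0.447
finger_force: 42.9
```

>>> step_arm --pt "0 0 0 0" --pt "0 0 0 0" --pt "0 0 0 0" --pt "0 0 0 0" --pt "0 0 0.02 0" --pt "0 0 0.03 0" --pt "0 0 0.03 0" --pt "0 0 0.03 0" --hand 0.056

```text
clock: 38.98
ee_pos: [0.6137, 0.0238, 0.1254]
eef_rot: [-2.133, -2.306, 0.001]
wrist_force: [0.9, 1.0, -0.4]
opening: 0.653
finger_force: 0.0
```

>>> step_arm --pt "-0.01 0.01 0.02 0" --pt "-0.01 0.01 0.02 0" --pt "-0.01 0.01 0.02 0" --pt "-0.01 0.01 0.02 0" --pt "-0.01 0 0.02 0" --pt "-0.01 0 0 0" --pt "0 0 0 0" --pt "0 0 0 0"

```text
clock: 39.65
ee_pos: [0.5542, 0.0637, 0.2244]
eef_rot: [2.133, 2.306, 0.0]
wrist_force: [0.3, 0.4, 0.0]
opening: 0.657
finger_force: 0.0
```

```bash
python3 - <<'E'
from h import *
np.set_printoptions(precision=4,suppress=True)
def tri(L):
    A=np.zeros((3,3));B=np.zeros(3)
    for c,p in L:
        d=ray(c,[p])[0];d/=np.linalg.norm(d);M=np.eye(3)-np.outer(d,d);A+=M;B+=M@c['o']
    return np.linalg.solve(A,B)
S={n:cap(n) for n in ['wrist','scene','side']}; print(readout.sense()['ee_pos'])
for col in ('blue','black','yellow','green'):
  for n,c in S.items():
    for b in blobs(c,col,40):
      q=onz(c,[cen(b)],.044)[0]
      if .35<q[0]<.72 and -.3<q[1]<.3: print(col,n,cen(b),cv2.contourArea(b),cv2.boundingRect(b)[2:],q[:2])
# expected silhouettes of home sleeves and pins
for n in ('scene','side'):
  print(n,'exp sleeve/pin centres',proj(S[n],[[.6347,-.2261,.044],[.615,.0234,.044],[.5786,-.1776,.051],[.5734,-.106,.051]]))
for k in ('yellow','green'):
  H,r=lid(S['wrist'],k,.034); print(k,[q[0] for q in H],r)
E
```

```text
[0.5541 0.0635 0.2235]
blue wrist [370.9748 203.9232] 1183.0 (38, 42) [0.6146 0.025 ]
blue scene [447.3475 238.2312] 246.5 (19, 22) [ 0.6264 -0.2239]
blue scene [348.8721 207.7014] 182.5 (14, 20) [0.6068 0.0232]
blue side [306.5014 197.0546] 116.0 (13, 16) [0.6148 0.0273]
black wrist [326.5158 304.7671] 337.0 (17, 26) [ 0.5751 -0.1133]
black wrist [320.836  350.2683] 41322.5 (605, 157) [ 0.5734 -0.1841]
black wrist [199.5304  38.3208] 572.5 (31, 28) [0.4245 0.183 ]
black scene [422.1869 240.8247] 86.5 (10, 15) [ 0.5871 -0.1765]
black scene [392.1338 230.7424] 66.0 (8, 13) [ 0.583  -0.1041]
black scene [255.  223.5] 58.0 (7, 12) [0.4339 0.1867]
black side [373.407  215.6702] 47.5 (8, 10) [0.4255 0.1613]
black side [318.7008 172.8399] 63.5 (7, 16) [ 0.5754 -0.1676]
yellow wrist [355.3537 292.7352] 2112.0 (72, 42) [ 0.6096 -0.093 ]
yellow scene [395.5454 227.7318] 644.5 (32, 35) [ 0.5974 -0.107 ]
yellow side [305.0546 182.8795] 265.5 (35, 17) [ 0.6216 -0.0827]
green wrist [356.7731 335.1717] 1917.0 (78, 35) [ 0.6184 -0.1564]
green scene [424.5641 237.2973] 616.0 (30, 34) [ 0.6015 -0.1773]
green side [302.1725 173.4254] 114.0 (27, 16) [ 0.6335 -0.1668]
scene exp sleeve/pin centres [[449.2766 236.5039]
 [350.2671 205.9782]
 [422.0202 240.9779]
 [391.7225 231.1546]]
side exp sleeve/pin centres [[302.2767 167.2692]
 [306.4727 196.519 ]
 [317.7045 169.9593]
 [319.3962 177.7904]]
yellow [array([ 0.614 , -0.1095]), array([ 0.5935, -0.1043]), array([ 0.625 , -0.0899])] ((608.7672119140625, -103.01815795898438), (93.05974578857422, 60.99812316894531), 4.478448867797852)
green [array([ 0.5984, -0.1769]), array([ 0.6296, -0.162 ])] ((618.9163208007812, -169.89727783203125), (103.28620147705078, 55.438175201416016), 4.289368152618408)
```

```bash
python3 -c "
from plant import ticket; print(ticket.job_done())"
```

```text
the job is handed in; nothing more can be done
None
```

I handed the job in at about 40 s of the 210 s: the yellow and green lids (no red lid was present) are seated and pinned, both blue sleeves are down on their posts, and I viewed 15 pictures, one over the limit of 14.

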